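Clear the sanding blocks away and zero the batch counter

ROBOT

A 6-joint arm with a two-finger parallel gripper is mounted at the origin on the work surface. World frame = base frame: x ahead of the robot, y to its left, z up, the work surface at z = 0. Lengths are in m, angles in rad, forces in N, time in s.
With the tool pointing down it reaches from about 0.35 to 0.85 m from the base axis. Payload 8.1 kg.
Tool frame: the origin (TCP) lies on the centre line of the jaws, within the pads' length; the fingertips stand robot.tips_ahead ahead of it and the grasp point (between the pads) lies 6 mm ahead of it (robot.tips_ahead is the distance from the TCP to the fingertips, in m); z points along the fingers, y is the line along which they close (so a half turn about z gives the same grasp; the last joint's range is limited). The gripper opens to 93 mm and grips with 3 to 60 N. Pads are 15 mm wide; open, the fingers measure 128 mm over their backs; the gripper's body (75 mm by 188 mm) begins 65 mm behind the grasp point.
Start: joints at [1.223, 0.13, 1.488, -0, 1.523, -0.085], TCP at [0.156, 0.579, 0.244] pointing down, gripper open.
Joint ranges: [-2.96, 2.96], [-0.89, 2.26], [0.02, 2.5], [-1.34, 4.48], [0, 2.73], [-2.66, 2.66]. Speed limits (rad/s): [2.39, 2.39, 2.79, 3.14, 3.14, 3.14].

INTERFACE

Orientations are given as a rotation vector (axis times angle).
In Python, from plant import robot gives the robot as it stands.
- The arm moves only by the tool apply_moves, never from a script. Its arguments are lists of equal length, an entry for each row: "delta_pos": the shift along the tool's x, y, z in cm, a list of three; "twist": the turn about the tool's z in rad. A call has 1 to 8 rows; each row shifts and turns the commanded pose from where the row before left it, along the tool's axes as they then stand; what a row does not reach is not made up. A row lasts 1/8 s, in which the tool goes at most 62.5 mm and 10.7 degrees, less where a joint would pass 70% of its speed; a pose out of reach is approached as far as the arm can. A call with a gripper value outside its range is refused whole. "gripper" is the finger opening in cm, from 0 to 9.3, set as the call begins (left out, the last holds). The fingers move at their own pace and stop on an object; "squeeze" is the grip in N (left out, the last holds). Time passes only in rows, so rows that do not move let the fingers close. It gives the time, the measured TCP pose, the force, the opening and the grip force at its end, in the units of the state.
- robot.read_state(): the state, without advancing time (a new reading comes with each control period).
- robot.read_camera(name): name is "scene" or "top" or "wrist"; returns a dict with "frame" (420x560x3 uint8, red, green, blue), "vertical_fov" (degrees; the focal length in pixels is half the picture's height over the tangent of half this angle, whatever the lens; pixels are square), "cx", "cy" (the principal point, pixels), "R" (3x3) and "t" (3): a world point X has camera coordinates R X + t. Camera axes: x right, y down, z forward; pixel columns grow to the right and rows downward; lengths in m; the calibration is good to about 2 mm. A picture is of the moment at which its call begins. There is no depth.
- robot.close_job(): hands the job in; it is judged then, once.
The state is a dict: "t": time; "q": joint angles; "dq": joint speeds; "joint_torque": joint torques, N m; "tool_pos": TCP position; "orientation": TCP orientation; "force": force on the tool from outside, world axes, zero at the start; "wrist_torque": the same for the moment, N m; "opening": finger opening in m; "gripper_force": force on a finger pad.
Only numpy, scipy, OpenCV 4.12 (cv2) and the standard library are available. Lean on these libraries where they do the work, as an engineer would, in place of code of your own. Each camera call takes 0.05 s, during which the arm holds its last target. There are 200 camera calls.

TASK

The batch is sanded: open the top drawer of the green tool cabinet, take every red-handled sanding block out of the offcut crate (leave the wooden offcuts in it) and lay the blocks flat in the drawer, handle up and side by side, then push the drawer fully shut. Then take the orange stylus out of its stand, press the recessed yellow key of the grey batch counter fully down with its tip and hold it down for about a second (never press the blue key), and put the stylus back upright in its stand, fully home. Leave everything else on the bench where it is.

Things in the scene. Friction and masses are not known exactly. Their poses are not given: they have to be found in the camera images.
- cab_drawer0 (a joint): Top drawer (of two alike) of the fixed green cabinet, 260 mm deep (x), 360 mm wide (y), 170 mm tall, front to its own -x. 0 = fully shut; grows to 0.18 m as it is pulled out along the cabinet's -x. About 1 N friction; stays put; may start ajar. Out by d, it is open to above from its front to x = 0.050 + d seen from its handle. 45 mm tall box on top.
- cab_drawer0_handle (a point): Middle of the top drawer's handle, a steel bar 11 mm thick, 120 mm long along y, 35 mm in front (-x) of the drawer's front; axes are the cabinet's; 132 mm above the bench, 38 mm below the cabinet's top. Seen from here the drawer's inside is x 0.056 to 0.271, y -0.159 to 0.159, floor z -0.037, side walls up to z 0.016, front panel to 0.027; room for four blocks side by side, length along x.
- crate: Open wooden crate, fixed, outside 276 x 264 mm (x, y), 50 mm tall, walls and floor 8 mm thick. Origin: centre of its underside. Holds two to four sanding blocks and two offcuts in any places.
- block1: Sanding block (one of up to four alike; None if absent): dark rubber base 90 mm long (own x) x 60 mm wide (own y) x 16 mm thick, and on top along its middle a red grip rib 70 mm long (x), 14 mm wide (y), 28 mm tall, from 16 to 44 mm above the origin. Origin: centre of the underside; z up. 0.12 kg. Starts lying flat in the crate.
- block2: Sanding block (one of up to four alike; None if absent): dark rubber base 90 mm long (own x) x 60 mm wide (own y) x 16 mm thick, and on top along its middle a red grip rib 70 mm long (x), 14 mm wide (y), 28 mm tall, from 16 to 44 mm above the origin. Origin: centre of the underside; z up. 0.12 kg. Starts lying flat in the crate.
- block3: Sanding block (one of up to four alike; None if absent): dark rubber base 90 mm long (own x) x 60 mm wide (own y) x 16 mm thick, and on top along its middle a red grip rib 70 mm long (x), 14 mm wide (y), 28 mm tall, from 16 to 44 mm above the origin. Origin: centre of the underside; z up. 0.12 kg. Starts lying flat in the crate.
- block4: Sanding block (one of up to four alike; None if absent): dark rubber base 90 mm long (own x) x 60 mm wide (own y) x 16 mm thick, and on top along its middle a red grip rib 70 mm long (x), 14 mm wide (y), 28 mm tall, from 16 to 44 mm above the origin. Origin: centre of the underside; z up. 0.12 kg. Starts lying flat in the crate.
- offcut1: Bystander in the crate: plain wooden offcut without a red rib, brown, 90 x 50 x 22 mm; origin: centre of the underside.
- offcut2: Bystander in the crate: plain wooden offcut without a red rib, pale, 80 x 45 x 28 mm; origin: centre of the underside.
- counter: Grey batch counter, fixed, 130 x 120 mm (x, y), 64 mm tall, flat top with a black display and two round bores 19 mm wide. At the bottom of each bore, 10 mm below the top, is a spring key 15.6 mm wide. Origin: centre of its underside.
- zero_key_top (a point): Centre of the top of the yellow (zero) key, at counter (-0.028, +0.028), 54 mm above the bench when released; moves down with it.
- zero_key (a joint): Travel of the yellow key: 0 = released, 0.005 m = fully down. Springs back; 1.5 N starts it, 5 N takes it fully down.
- mode_key_top (a point): Centre of the top of the blue (mode) key, at counter (-0.028, -0.028), otherwise like the yellow key. Not to be pressed.
- mode_key (a joint): Travel of the blue (mode) key, which is like the yellow one. Not to be pressed: must stay near 0.
- stylus: Stylus, 120 mm long, 70 g. Origin: centre of the flat tip; z runs up the tool. Steel shank 9 mm wide from 0 to 60 mm, steel collar 28 mm wide from 60 to 66 mm, square orange handle 22 x 22 mm (sides along own x and y) from 66 to 120 mm. Starts upright in the stand, its collar resting on the stand's top, tip 6 mm above the bench.
- stand: Dark wooden stand for the stylus, fixed, 60 x 60 mm, 66 mm tall, with a square hole 16 x 16 mm straight through it. Origin: centre of its underside.
- stand_hole (a point): Centre of the mouth of the stand's hole, on its top face, 66 mm above the bench.
- glue: Bystander: squat yellow glue jar, 64 mm wide, 75 mm tall, beyond the crate; origin: centre of its underside (of its outline).
- tape: Bystander: yellow tape measure, 70 x 35 mm, 65 mm tall, between the stand and the counter; origin: centre of its underside (of its outline).
- tin: Bystander: round grey tin, 70 mm wide, 85 mm tall, to the left of the cabinet; origin: centre of its underside (of its outline).
Mind the look-alikes: they are no part of the job. Leave any white look-alike of the stylus alone.

How it is judged:
On the way, in this order (a step that is already met when the one before it is completed fails the run):
1. the top drawer is pulled open (at least 110 mm) (value of joint cab_drawer0 above 0.11 m), for 0.2 s.
2. every sanding block lies flat in the top drawer (x of block1 in the frame of cab_drawer0_handle between 0.056 and 0.271 m and y of block1 in the frame of cab_drawer0_handle between -0.16 and 0.16 m and z of block1 in the frame of cab_drawer0_handle between -0.043 and -0.025 m and angle between each of block1, block2, block3, block4's own z axis and vertical below 0.2 rad and x of block2 in the frame of cab_drawer0_handle between 0.056 and 0.271 m and y of block2 in the frame of cab_drawer0_handle between -0.16 and 0.16 m and z of block2 in the frame of cab_drawer0_handle between -0.043 and -0.025 m and x of block3 in the frame of cab_drawer0_handle between 0.056 and 0.271 m and y of block3 in the frame of cab_drawer0_handle between -0.16 and 0.16 m and z of block3 in the frame of cab_drawer0_handle between -0.043 and -0.025 m and x of block4 in the frame of cab_drawer0_handle between 0.056 and 0.271 m and y of block4 in the frame of cab_drawer0_handle between -0.16 and 0.16 m and z of block4 in the frame of cab_drawer0_handle between -0.043 and -0.025 m and linear speed of each of block1, block2, block3, block4 below 0.02 m/s), for 0.3 s.
3. the top drawer is shut (within 6 mm) with the blocks in it (value of joint cab_drawer0 below 0.006 m and x of block1 in the frame of cab_drawer0_handle between 0.056 and 0.271 m and y of block1 in the frame of cab_drawer0_handle between -0.16 and 0.16 m and z of block1 in the frame of cab_drawer0_handle between -0.043 and -0.025 m and angle between each of block1, block2, block3, block4's own z axis and vertical below 0.2 rad and x of block2 in the frame of cab_drawer0_handle between 0.056 and 0.271 m and y of block2 in the frame of cab_drawer0_handle between -0.16 and 0.16 m and z of block2 in the frame of cab_drawer0_handle between -0.043 and -0.025 m and x of block3 in the frame of cab_drawer0_handle between 0.056 and 0.271 m and y of block3 in the frame of cab_drawer0_handle between -0.16 and 0.16 m and z of block3 in the frame of cab_drawer0_handle between -0.043 and -0.025 m and x of block4 in the frame of cab_drawer0_handle between 0.056 and 0.271 m and y of block4 in the frame of cab_drawer0_handle between -0.16 and 0.16 m and z of block4 in the frame of cab_drawer0_handle between -0.043 and -0.025 m), for 0.2 s.
4. the yellow key is held down (at least 4 of its 5 mm) by the stylus's tip for 0.7 s (value of joint zero_key above 0.004 m and distance between stylus and zero_key_top below 0.01 m), for 0.7 s.
At the end, for the whole second after the job is handed in: Drawer shut (within 6 mm), every sanding block flat in it, handle up (tilt under 0.2 rad, under 12 mm off its floor); stylus upright in its stand (within 5 mm of home, tilt under 0.12 rad); yellow key released; both offcuts in the crate; stylus at rest (all of step 3 and horizontal distance between stylus and stand_hole below 0.01 m and z of stylus in the frame of stand_hole below -0.055 m and angle between stylus's own z axis and vertical below 0.12 rad and linear speed of stylus below 0.02 m/s and value of joint zero_key below 0.001 m and x of offcut1 in the frame of crate between -0.135 and 0.135 m and y of offcut1 in the frame of crate between -0.13 and 0.13 m and height (world z) of each of offcut1, offcut2 below 0.06 m and x of offcut2 in the frame of crate between -0.135 and 0.135 m and y of offcut2 in the frame of crate between -0.13 and 0.13 m); the robot touches nothing.
It fails at once if the blue key is pressed (over 2.5 mm) (value of joint mode_key above 0.0025 m).
It fails at once if another thing on the bench (glue jar, tape measure or tin) is moved more than 40 mm (distance of any of glue, tape, tin from where it was at the start of the episode above 0.04 m).
Of block1, block2, block3, block4 only 2 to 4 are there at a start; the rules pass over those that are not, and their reading is None.
At some moment in a run one of block1, block2, block3, block4 may be knocked a few centimetres aside while the robot is not near it.
It also fails if it takes over 210 s, if anything falls off the work surface, if the arm or the gripper's body presses on something with over 40 N, if the wrist force passes 120 N, or if a joint passes its speed limit or range.

## Working session

There is one attempt and no reset: what is moved stays moved. The work goes in short steps, Python scripts to look and compute and a tool call to move; the robot and the scene stay as the last step left them, time stands still between calls to the robot, and variables do not carry over. Pictures are saved under pics/ and viewed, at most 14 in all, crops included, and the job is handed in when it is done.

Besides the shell and the picture viewer there is one more tool, called after "Emit:" as name(argument=value, ...), one argument or row to a line, values as JSON. apply_moves: Moves the arm, as the interface text tells. Its arguments: {"type":"object","properties":{"delta_pos":{"type":"array"},"twist":{"type":"array"},"gripper":{"type":"number"},"squeeze":{"type":"number"}},"required":["delta_pos","twist"]}

```bash
mkdir -p pics; ls; cat > h.py <<'E'
import numpy as np, cv2
from plant import robot
from scipy.spatial.transform import Rotation as Ro
def cam(n,save=None):
    c=robot.read_camera(n); 
    if save: cv2.imwrite('pics/'+save+'.png',c['frame'][:,:,::-1])
    c['f']=c['frame'].shape[0]/2/np.tan(np.radians(c['vertical_fov'])/2); c['R']=np.array(c['R']); c['t']=np.array(c['t'])
    return c
def at_z(c,u,v,z):
    d=c['R'].T@np.array([(u-c['cx'])/c['f'],(v-c['cy'])/c['f'],1]); o=-c['R'].T@c['t']
    return o+d*(z-o[2])/d[2]
def proj(c,X):
    p=c['R']@np.array(X)+c['t']; return p[:2]/p[2]*c['f']+[c['cx'],c['cy']]
def tri(obs):
    A=[];b=[]
    for c,u,v in obs:
        d=c['R'].T@np.array([(u-c['cx'])/c['f'],(v-c['cy'])/c['f'],1]); d/=np.linalg.norm(d); o=-c['R'].T@c['t']
        P=np.eye(3)-np.outer(d,d); A.append(P); b.append(P@o)
    x,*_=np.linalg.lstsq(np.vstack(A),np.hstack(b),rcond=None); return x
def st():
    s=robot.read_state(); print('t',s['t'],'pos',np.round(s['tool_pos'],4),'rot',np.round(s['orientation'],3),'q',np.round(s['q'],3),'F',np.round(s['force'],1),'open',s['opening'],s['gripper_force']); return s
def delta(target,yaw=None):
    "tool-axes cm to world target"
    s=robot.read_state(); R=Ro.from_rotvec(s['orientation']).as_matrix()
    return R.T@(np.array(target)-s['tool_pos'])*100
E
python3 - <<'E'
from h import *
st(); print(robot.tips_ahead)
for n in('scene','top','wrist'):
    c=cam(n,n+'0'); print(n,c['f'],c['cx'],c['cy'],np.round(c['R'],3).tolist(),c['t'], -c['R'].T@c['t'])
print(Ro.from_rotvec(robot.read_state()['orientation']).as_matrix().round(3))
E
```

```text
pics
t 0.0 pos [0.1557 0.5789 0.2426] rot [-4.120e-01 -3.114e+00  3.000e-03] q [ 1.223  0.131  1.489 -0.     1.523 -0.085] F [-0.4  0.3 -0.2] open 0.09309930520373805 0.0
0.025
scene 507.3978339151778 273.31280753512686 212.95490309231624 [[0.202, 0.979, -0.001], [0.652, -0.135, -0.746], [-0.731, 0.15, -0.666]] [-0.13538801 -0.27819023  1.88329488] [ 1.58478479 -0.18724948  1.04685917]
top 508.76291383280056 285.44108907503386 207.23929880890233 [[0.075, -0.997, 0.002], [-0.975, -0.074, -0.208], [0.207, 0.014, -0.978]] [0.01069819 0.56497197 1.36901367] [0.26617864 0.03373042 1.45654296]
wrist 363.51178711588506 278.39185025467657 202.4076737515755 [[0.259, 0.966, -0.001], [0.933, -0.25, 0.258], [0.249, -0.068, -0.966]] [-0.59996234 -0.03032695  0.38981279] [0.08639684 0.59833246 0.38387811]
[[-0.966  0.26  -0.   ]
 [ 0.26   0.966 -0.001]
 [ 0.    -0.001 -1.   ]]
```

View pics/top0.png

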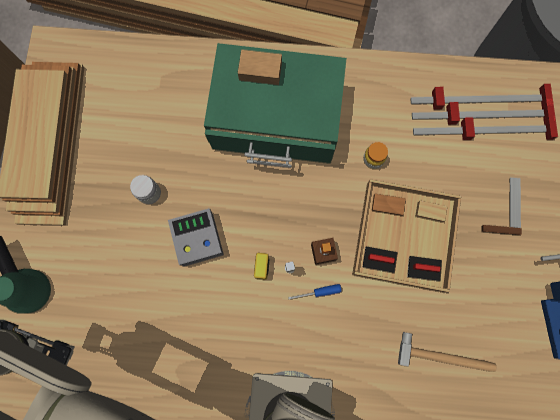

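View pics/scene0.png

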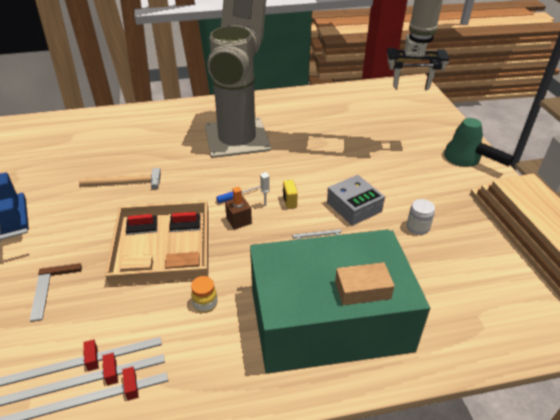

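Top view: the cabinet handle is near (270,158), the two red-rib blocks near (380,260) and (425,268), and the offcuts near (389,204) and (432,211). The stand and stylus are at (324,250) with a white look-alike at (290,267); the counter's yellow key is at (187,249) and the blue one at (207,243). The scene view agrees, and there are two blocks. Next are zoomed crops.

```bash
python3 - <<'E'
import cv2,numpy as np
t=cv2.imread('pics/top0.png'); s=cv2.imread('pics/scene0.png')
def cr(i,u,v,w,h,W,H): return cv2.resize(i[v:v+h,u:u+w],(W,H),interpolation=cv2.INTER_CUBIC)
A=cr(t,200,125,160,60,800,300)   # x5
B=cr(t,160,200,100,75,400,300)  # x4
C=cr(t,350,175,120,120,300,300) # 2.5
D=cr(t,300,225,50,50,100,100)
img=np.zeros((600,800,3),np.uint8); img[:300]=A; img[300:,:400]=B; img[300:,400:700]=C; 
cv2.imwrite('pics/c1.png',img)
E
python3 - <<'E'
from h import *
c=robot.read_camera.__self__ and cam('top')
for n,u,v,z in [('handle',270,158,.132),('yellow',187,249,.054),('blue',207,243,.054),('stylus',326,246,.126),('b1',380,259,.044),('b2',427,267,.044),('o1',389,204,.03),('o2',432,211,.036),('crateA',370,182,.05),('crateB',460,197,.05),('crateC',447,290,.05),('crateD',355,277,.05),('cabFL',207,133,.17),('cabFR',335,143,.17),('white',290,267,.126),('tape',261,265,.065),('glue',377,153,.075),('tin',143,187,.085)]:
    print(n,at_z(c,u,v,z).round(3))
E
```

```text
Traceback (most recent call last):
AttributeError: 'function' object has no attribute '__self__'. Did you mean: '__call__'?
```

View pics/c1.png

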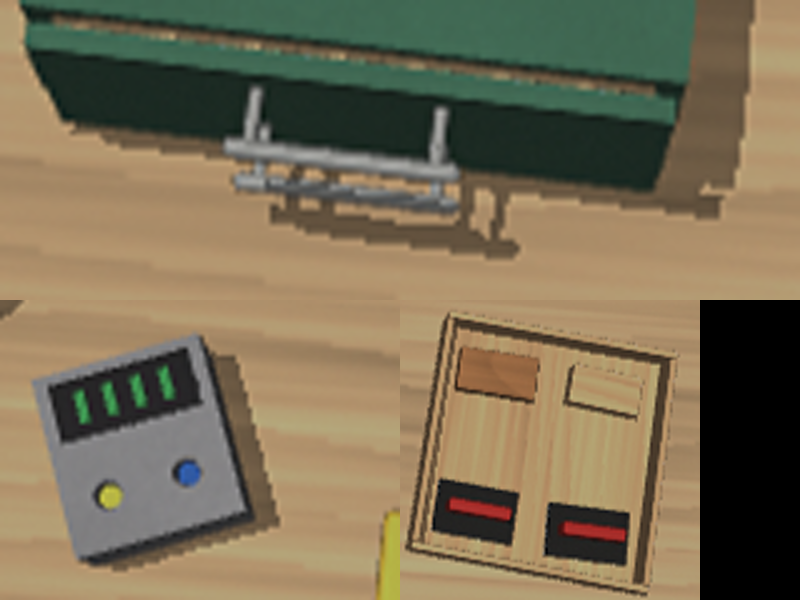

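The crop shows the top drawer slightly ajar. The upper handle bar runs from (245,154) to (292,160), and the ribs are centred at (382,259) and (428,268).

```bash
cat > m.py <<'E'
from h import *
c=cam('top')
for n,u,v,z in [('hL',245.3,154.5,.132),('hR',292,159.7,.132),('yellow',187,248.8,.054),('blue',206.8,243,.054),('stylus',326,246,.126),('b1l',368.5,258,.044),('b1r',394.5,260,.044),('b2l',415.5,266,.044),('b2r',440.5,270,.044),('o1',389,204,.03),('o2',432,211,.036),('crateA',369,181,.05),('crateB',461,197,.05),('crateC',448,291,.05),('crateD',354,275,.05),('cabFL',205,127.5,.17),('cabFR',338,141.5,.17),('boxn',240,76,.215),('white',290,267,.126),('tape',261,265,.065),('glue',377,153,.075),('tin',143,187,.085)]:
    print(n,at_z(c,u,v,z).round(3))
E
python3 m.py
```

```text
hL [0.685 0.172 0.132]
hR [0.68  0.045 0.132]
yellow [0.426 0.316 0.054]
blue [0.446 0.264 0.054]
stylus [ 0.453 -0.062  0.126]
b1l [ 0.439 -0.188  0.044]
b1r [ 0.439 -0.26   0.044]
b2l [ 0.427 -0.318  0.044]
b2r [ 0.421 -0.388  0.044]
o1 [ 0.601 -0.242  0.03 ]
o2 [ 0.588 -0.364  0.036]
crateA [ 0.659 -0.179  0.05 ]
crateB [ 0.632 -0.441  0.05 ]
crateC [ 0.365 -0.407  0.05 ]
crateD [ 0.389 -0.149  0.05 ]
cabFL [0.74  0.283 0.17 ]
cabFR [ 0.728 -0.074  0.17 ]
boxn [0.874 0.198 0.215]
white [0.39  0.029 0.126]
tape [0.396 0.108 0.065]
glue [ 0.736 -0.194  0.075]
tin [0.584 0.452 0.085]
```

Emit:
apply_moves(
  delta_pos=[
    [0, 0, -1],
    [0, 0, -1],
    [0, 0, -1],
    [0, 0, -1],
    [0, 0, -1],
    [0, 0, -1],
    [0, 0, 0],
    [0, 0, 0],
  ],
  twist=[0.168, 0.168, 0.168, 0.168, 0.168, 0.168, 0.167, 0.167],
  gripper=6,
)

```text
t: 1.2
tool_pos: [0.1558, 0.5794, 0.3036]
orientation: [2.265, 2.177, -0.0]
force: [-0.4, 0.1, -0.1]
opening: 0.0601
gripper_force: 0.0
```

```bash
python3 -c "
from h import *
st(); print(delta([.64,.108,.30]))"
```

```text
t 1.2 pos [0.1558 0.5794 0.3036] rot [ 2.265  2.177 -0.   ] q [1.223 0.113 1.398 0.    1.63  1.262] F [-0.4  0.1 -0.1] open 0.06014305532642813 0.0
[-45.18834257  50.2396299    0.36112394]
```

Emit:
apply_moves(
  delta_pos=[
    [-4, 4.4, 0],
    [-4, 4.4, 0],
    [-4, 4.4, 0],
    [-4, 4.4, 0],
    [-4, 4.4, 0],
    [-4, 4.4, 0],
    [-4, 4.4, 0],
    [-4, 4.4, 0],
  ],
  twist=[0, 0, 0, 0, 0, 0, 0, 0],
)

```text
t: 2.2
tool_pos: [0.4979, 0.246, 0.3036]
orientation: [-2.259, -2.183, -0.0]
force: [0.5, 1.9, -0.0]
opening: 0.0602
gripper_force: 0.0
```

Emit:
apply_moves(
  delta_pos=[
    [-4, 4.4, 0],
    [-4, 4.4, 0],
    [-4, 4.4, 0],
    [-1, 1.5, 0],
    [0, 0, 0],
    [0, 0, 0],
  ],
  twist=[0, 0, 0, 0, 0, 0],
)

```text
t: 2.95
tool_pos: [0.6386, 0.1135, 0.3035]
orientation: [-2.258, -2.184, 0.0]
force: [0.5, -0.9, -0.0]
opening: 0.0601
gripper_force: 0.0
```

```bash
python3 -c "
from h import *
st(); c=cam('wrist','w1'); print(proj(c,[.682,.108,.132])); cam('top','t1')"
```

```text
t 2.95 pos [0.6386 0.1135 0.3035] rot [-2.258 -2.184  0.   ] q [0.097 0.247 1.249 0.    1.646 0.13 ] F [ 0.5 -0.9 -0. ] open 0.060118548761423946 0.0
[327.95624166 194.51590104]
```

View pics/w1.png

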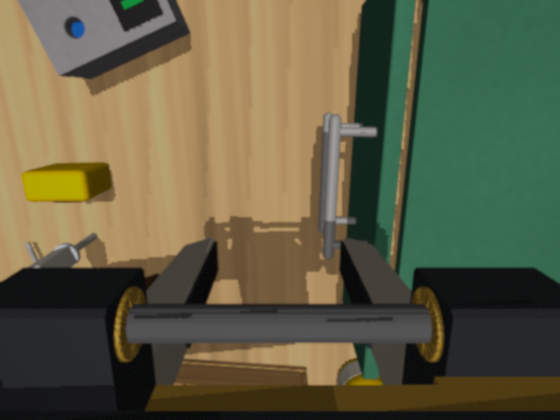

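The wrist view shows the upper handle bar from (334,116) to (329,257), with the drawer gap at its right.

```bash
cat > yaw.py <<'E'
E
python3 - <<'E'
from h import *
w=cam('wrist'); t=cam('top')
L=tri([(w,334,116),(t,245.3,154.5)]); R=tri([(w,329,257),(t,292,159.7)])
print(L,R,(L+R)/2,np.linalg.norm(L-R))
for z in(.132,):
  L=at_z(w,334,116,z);R=at_z(w,329,257,z);print(L,R,(L+R)/2,L-R)
M=Ro.from_rotvec(robot.read_state()['orientation']).as_matrix(); print(M.round(3))
print(delta([(L+R)[0]/2,(L+R)[1]/2,.138]))
E
```

```text
[0.68991096 0.17474168 0.11526321] [0.68398829 0.04441209 0.12187187] [0.68694963 0.10957689 0.11856754] 0.13063137124673013
[0.68692482 0.17590904 0.132     ] [0.68330171 0.04850985 0.132     ] [0.68511327 0.11220944 0.132     ] [0.00362311 0.12739919 0.        ]
[[ 0.033  0.999  0.   ]
 [ 0.999 -0.033  0.   ]
 [ 0.     0.    -1.   ]]
[-6.28933236e-03  4.63444551e+00  1.66088250e+01]
```

Emit:
apply_moves(
  delta_pos=[
    [0, 4.6, 2],
    [0, 0, 5],
    [0, 0, 3],
    [0, 0, 1],
    [0, 0, 0],
    [0, 0, 0],
  ],
  twist=[0, 0, 0, 0, 0, 0],
  gripper=2.6,
)

```text
t: 3.9
tool_pos: [0.6862, 0.1115, 0.1963]
orientation: [2.257, 2.182, 0.004]
force: [1.0, 1.1, -0.2]
opening: 0.026
gripper_force: 0.0
```

```bash
python3 -c "
from h import *
st(); c=cam('wrist','w2'); print(proj(c,[.685,.111,.132]),proj(c,[.687,.175,.132]))"
```

```text
t 3.9 pos [0.6862 0.1115 0.1963] rot [2.257 2.182 0.004] q [0.087 0.406 1.249 0.    1.482 0.121] F [ 1.   1.1 -0.2] open 0.026041422379671688 0.0
[276.23074827 231.16621845] [275.88574093 121.53903802]
```

View pics/w2.png

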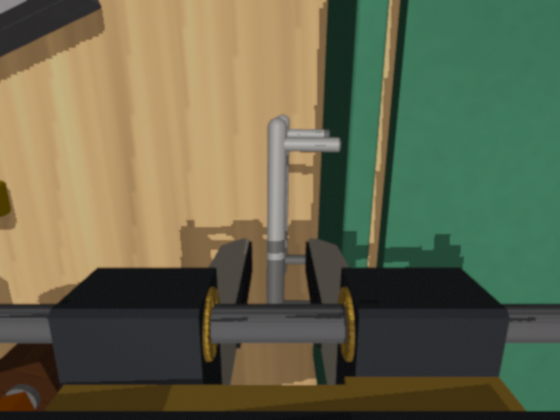

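The bar is centred between the fingers at column 277, and its far end is at (277,118). I'll check the height and then descend.

```bash
python3 -c "
from h import *
c=cam('wrist'); import copy
s=robot.read_state()
# earlier camera pose: same orientation, shifted by TCP difference
c0=copy.deepcopy(c); o=-c['R'].T@c['t']+np.array([.6386,.1135,.3035])-s['tool_pos']; c0['t']=-c['R']@o
print(tri([(c,277,118),(c0,334,116)]))"
```

```text
[0.68775626 0.17619461 0.13195623]
```

Emit:
apply_moves(
  delta_pos=[
    [0, 0, 1.5],
    [0, 0, 1.5],
    [0, 0, 1.5],
    [0, 0, 1.3],
    [0, 0, 0],
  ],
  twist=[0, 0, 0, 0, 0],
)

```text
t: 4.62
tool_pos: [0.684, 0.111, 0.1333]
orientation: [-2.257, -2.182, 0.004]
force: [-0.1, 0.8, -0.1]
opening: 0.0262
gripper_force: 0.0
```

Emit:
apply_moves(
  delta_pos=[
    [0, 0, 0],
    [0, 0, 0],
    [0, 0, 0],
    [0, 0, 0],
  ],
  twist=[0, 0, 0, 0],
  gripper=0.5,
  squeeze=20,
)

```text
t: 5.12
tool_pos: [0.6858, 0.1112, 0.1366]
orientation: [2.258, 2.183, 0.002]
force: [0.4, 0.6, 3.3]
opening: 0.0102
gripper_force: 20.0
```

Emit:
apply_moves(
  delta_pos=[
    [0, -1, 0],
    [0, -2.5, 0],
    [0, -2.5, 0],
    [0, -2.5, 0],
    [0, -2.5, 0],
    [0, -2.5, 0],
    [0, -1.5, 0],
    [0, -0.5, 0],
  ],
  twist=[0, 0, 0, 0, 0, 0, 0, 0],
)

```text
t: 6.12
tool_pos: [0.5297, 0.1184, 0.1366]
orientation: [-2.257, -2.184, -0.006]
force: [2.2, 9.0, 3.2]
opening: 0.0103
gripper_force: 20.0
```

Emit:
apply_moves(
  delta_pos=[
    [0, 0, 0],
    [0, 0, 0],
  ],
  twist=[0, 0],
)

```text
t: 6.38
tool_pos: [0.53, 0.1184, 0.1366]
orientation: [-2.257, -2.183, -0.005]
force: [-0.1, 8.7, 5.9]
opening: 0.0105
gripper_force: 20.0
```

Emit:
apply_moves(
  delta_pos=[
    [0, 0, 0],
    [0, 0, 0],
    [0, 0, -2],
    [0, 0, -5],
    [0, 0, -5],
    [0, 0, -4],
    [0, 0, 0],
    [0, 0, 0],
  ],
  twist=[0, 0, 0, 0, 0, 0, 0, 0],
  gripper=2.6,
)

```text
t: 7.38
tool_pos: [0.5299, 0.1161, 0.2946]
orientation: [-2.259, -2.183, 0.002]
force: [1.4, -0.7, -0.6]
opening: 0.0258
gripper_force: 0.0
```

```bash
python3 -c "
from h import *
st(); c=cam('wrist','w3'); cam('top','t3')"
```

```text
t 7.375 pos [0.5299 0.1161 0.2946] rot [-2.259e+00 -2.183e+00  2.000e-03] q [ 0.121 -0.04   1.572 -0.     1.611  0.156] F [ 1.4 -0.7 -0.6] open 0.025774632420317665 0.0
```

View pics/w3.png

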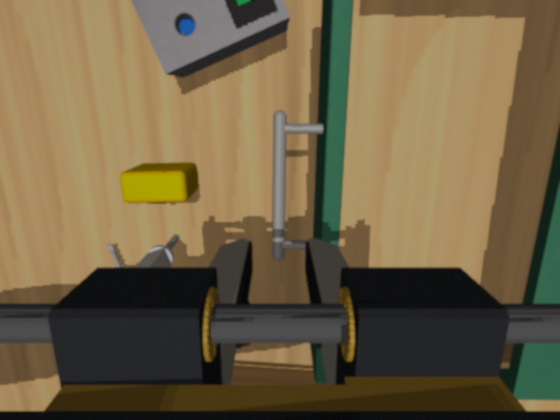

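The drawer is open, with the bar running from (280,112) to (278,258). Now to the crate.

Emit:
apply_moves(
  delta_pos=[
    [-5.6, -1.2, 0],
    [-5.6, -1.2, 0],
    [-5.6, -1.2, 0],
    [-5.6, -1.2, 0],
    [-5.6, -1.2, 0],
    [-5.6, -1.2, 0],
    [-5.6, -1.2, 0],
    [-5.6, -1.2, 0],
  ],
  twist=[0, 0, 0, 0, 0, 0, 0, 0],
  gripper=3.2,
)

```text
t: 8.48
tool_pos: [0.4178, -0.3294, 0.2939]
orientation: [-2.257, -2.181, 0.0]
force: [1.2, -0.1, 0.5]
opening: 0.0317
gripper_force: 0.0
```

Emit:
apply_moves(
  delta_pos=[
    [0, 0, 0],
    [0, 0, 0],
  ],
  twist=[0, 0],
)

```text
t: 8.72
tool_pos: [0.4187, -0.3276, 0.2942]
orientation: [-2.258, -2.18, -0.0]
force: [1.0, 0.8, 0.4]
opening: 0.0322
gripper_force: 0.0
```

```bash
cat > ribs.py <<'E'
from h import *
def ribs(c,z=.052):
    hsv=cv2.cvtColor(c['frame'],cv2.COLOR_RGB2HSV)
    m=cv2.inRange(hsv,(0,150,60),(6,255,255))|cv2.inRange(hsv,(172,150,60),(179,255,255))
    out=[]
    n,l,s,ce=cv2.connectedComponentsWithStats(m)
    for i in range(1,n):
        if s[i,4]<60: continue
        p=np.argwhere(l==i)[:,::-1]; b=m=None
        hs=hsv[p[:,1],p[:,0]]; thr=0.75*np.percentile(hs[:,2],90)
        p=p[hs[:,2]>thr].astype(np.float32)   # bright top face only
        r=cv2.minAreaRect(p); bx=cv2.boxPoints(r); W=np.array([at_z(c,*q,z)[:2] for q in bx])
        e=[W[1]-W[0],W[2]-W[1]]; k=int(np.linalg.norm(e[1])>np.linalg.norm(e[0])); L=e[k]
        out.append(dict(px=r[0],ctr=W.mean(0),len=np.linalg.norm(L),wid=np.linalg.norm(e[1-k]),yaw=(np.arctan2(L[1],L[0])%np.pi)))
    return out
E
python3 -c "
from ribs import *
st(); c=cam('wrist','w4')
for r in ribs(c): print(r)
print('top')
t=cam('top','t4')
for r in ribs(t): print(r)
"
```

```text
t 8.725 pos [ 0.4187 -0.3276  0.2942] rot [-2.258 -2.18  -0.   ] q [-0.761 -0.069  1.6    0.     1.613 -0.726] F [1.  0.8 0.4] open 0.03223922990086797 0.0
{'px': (299.8551940917969, 69.23793029785156), 'ctr': array([ 0.44284506, -0.2218041 ]), 'len': np.float64(0.0677290269058275), 'wid': np.float64(0.012028243415220805), 'yaw': np.float64(1.4595001462705404)}
{'px': (276.9762268066406, 174.9994354248047), 'ctr': array([ 0.41642544, -0.32762189]), 'len': np.float64(0.06750951419257925), 'wid': np.float64(0.011860014391713289), 'yaw': np.float64(1.5084985474507318)}
top
{'px': (550.5000610351562, 109.99998474121094), 'ctr': array([ 0.91622797, -0.70268019]), 'len': np.float64(0.16578232436674875), 'wid': np.float64(0.0193197335958005), 'yaw': np.float64(0.09996456201539772)}
{'px': (439.5414123535156, 95.4965591430664), 'ctr': array([ 0.93632295, -0.37614705]), 'len': np.float64(0.05602538012171648), 'wid': np.float64(0.02337479430731635), 'yaw': np.float64(0.08866095046620259)}
{'px': (454.4098815917969, 111.00820922851562), 'ctr': array([ 0.89062875, -0.42041691]), 'len': np.float64(0.058526891152072644), 'wid': np.float64(0.023458626329036617), 'yaw': np.float64(0.09020917975159781)}
{'px': (469.4549255371094, 127.00411224365234), 'ctr': array([ 0.84406728, -0.46461532]), 'len': np.float64(0.05772002282229809), 'wid': np.float64(0.02357732397007061), 'yaw': np.float64(0.08463328374028745)}
{'px': (381.5577087402344, 258.2115478515625), 'ctr': array([ 0.44062226, -0.22227911]), 'len': np.float64(0.06572273668132815), 'wid': np.float64(0.011500444456849754), 'yaw': np.float64(1.4473231048906916)}
```

View pics/w4.png

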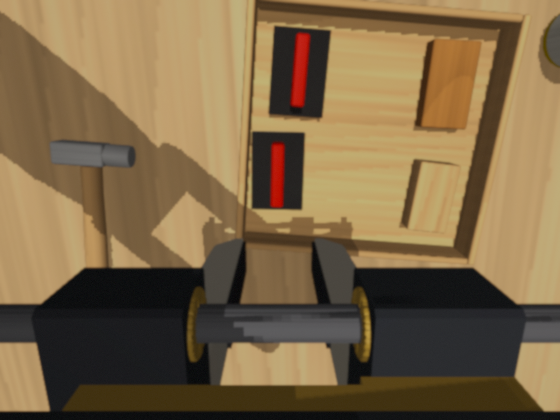

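The wrist view shows block A's rib at (300,69). Block B's rib is at (277,175), knocked close to the crate's near wall. The offcuts are on the right. I'll cross-check the heights and then grasp block A.

```bash
python3 -c "
from h import *
c=cam('wrist'); t=cam('top')
print(tri([(c,299.9,69.2),(t,381.6,258.2)]))
print(delta([.443,-.222,.052]),'lat at x of wall',at_z(c,247,200,.05),at_z(c,252,170,.024))"
```

```text
[ 0.44178498 -0.22121627  0.05649481]
[10.54430224  2.00086159 24.35042164] lat at x of wall [ 0.3835729  -0.35372584  0.05      ] [ 0.38864945 -0.32508237  0.024     ]
```

Emit:
apply_moves(
  delta_pos=[
    [5.2, 1, 0],
    [5.3, 1, 0],
    [0, 0, 6],
    [0, 0, 6],
    [0, 0, 4],
    [0, 0, 0],
    [0, 0, 0],
  ],
  twist=[0, 0, 0.078, 0, 0, 0, 0],
  gripper=2.6,
)

```text
t: 9.8
tool_pos: [0.4438, -0.224, 0.1377]
orientation: [2.34, 2.093, 0.001]
force: [0.4, 0.5, 0.9]
opening: 0.0257
gripper_force: 0.0
```

```bash
python3 -c "
from ribs import *
st(); c=cam('wrist','w5')
for r in ribs(c): print(r)
for dx in (-.02,.02): print(proj(c,[.443,-.222,.052]))
print(delta([.443,-.222,.052]))
"
```

```text
t 9.8 pos [ 0.4438 -0.224   0.1377] rot [2.340e+00 2.093e+00 1.000e-03] q [-0.571 -0.075  1.894  0.     1.32  -0.459] F [0.4 0.5 0.9] open 0.025655921921436405 0.0
{'px': (277.0, 210.0), 'ctr': array([ 0.44344713, -0.21853833]), 'len': np.float64(0.060959662012104524), 'wid': np.float64(0.011316509592514385), 'yaw': np.float64(1.4661418699911246)}
{'px': (257.6421203613281, 363.4898376464844), 'ctr': array([ 0.41643901, -0.332726  ]), 'len': np.float64(0.034629195407066916), 'wid': np.float64(0.012406604829881486), 'yaw': np.float64(1.5127708043680643)}
[276.90744829 216.63179773]
[276.90744829 216.63179773]
[ 0.23768525 -0.18109269  8.63839847]
```

Aligned. Descend and grip.

Emit:
apply_moves(
  delta_pos=[
    [0.2, -0.1, 3],
    [0, 0, 3],
    [0, 0, 1.6],
    [0, 0, 1],
    [0, 0, 0],
    [0, 0, 0],
  ],
  twist=[0, 0, 0, 0, 0, 0],
)

```text
t: 10.6
tool_pos: [0.4426, -0.2221, 0.0507]
orientation: [2.341, 2.093, 0.001]
force: [0.5, 0.2, -0.1]
opening: 0.026
gripper_force: 0.0
```

Emit:
apply_moves(
  delta_pos=[
    [0, 0, 0],
    [0, 0, 0],
    [0, 0, 0],
  ],
  twist=[0, 0, 0],
  gripper=0.8,
  squeeze=25,
)

```text
t: 10.98
tool_pos: [0.4424, -0.2219, 0.0502]
orientation: [2.341, 2.093, 0.001]
force: [-0.5, -0.0, 4.1]
opening: 0.014
gripper_force: 25.0
```

Emit:
apply_moves(
  delta_pos=[
    [0, 0, -1],
    [0, 0, -4],
    [0, 0, -6],
    [0, 0, -6],
    [0, 0, -3],
    [0, 0, 0],
  ],
  twist=[0, 0, 0, 0, 0, 0],
)

```text
t: 11.72
tool_pos: [0.4431, -0.2225, 0.253]
orientation: [2.338, 2.09, 0.002]
force: [0.1, -0.0, -1.3]
opening: 0.0139
gripper_force: 25.0
```

```bash
python3 - <<'E'
from h import *
s=st()
# handle now: from w3 picture pose
w=cam('wrist'); M=Ro.from_rotvec(s['orientation']).as_matrix()
Rl=w['R']@M; tl=w['R']@s['tool_pos']+w['t']  # camera in tool frame
M3=Ro.from_rotvec([-2.259,-2.183,.002]).as_matrix(); p3=np.array([.5299,.1161,.2946])
c=dict(w); c['R']=Rl@M3.T; c['t']=tl-c['R']@p3
L=at_z(c,280,112,.132);R=at_z(c,278,258,.132);print(L,R,(L+R)/2, np.arctan2(-(L-R)[0],(L-R)[1]))
for e in [(331,60),(345,60),(325,340)]: print(e,at_z(c,*e,.159))
E
```

```text
t 11.725 pos [ 0.4431 -0.2225  0.253 ] rot [2.338e+00 2.090e+00 2.000e-03] q [-0.569 -0.164  1.762  0.     1.538 -0.457] F [ 0.1 -0.  -1.3] open 0.013915829194381881 24.999654293060303
[0.53298454 0.18276094 0.132     ] [0.52709377 0.05504144 0.132     ] [0.53003916 0.11890119 0.132     ] -0.046090058791698384
(331, 60) [0.57042706 0.21802979 0.159     ]
(345, 60) [0.58040185 0.21769744 0.159     ]
(325, 340) [ 0.56617325 -0.01205676  0.159     ]
```

Emit:
apply_moves(
  delta_pos=[
    [0, 0, 0],
    [0, 0, 0],
    [0, 0, 0],
    [0, 0, 0],
    [0, 0, 0],
    [0, 0, 0],
    [0, 0, 0],
    [0, 0, 0],
  ],
  twist=[-0.18, -0.18, -0.18, -0.18, -0.18, -0.18, -0.18, -0.18],
)

```text
t: 12.78
tool_pos: [0.4407, -0.2209, 0.2466]
orientation: [-0.371, -3.115, -0.003]
force: [0.7, 0.5, -0.7]
opening: 0.0138
gripper_force: 25.0
```

Emit:
apply_moves(
  delta_pos=[
    [0, 0, 0],
    [0, 0, 0],
    [0, 0, 0],
  ],
  twist=[-0.18, -0.015, 0],
)

```text
t: 13.15
tool_pos: [0.4413, -0.2213, 0.2482]
orientation: [-0.081, -3.138, -0.002]
force: [0.2, -0.4, -1.4]
opening: 0.0139
gripper_force: 25.0
```

```bash
python3 -c "
from h import *
s=st(); M=Ro.from_rotvec(s['orientation']).as_matrix(); print(M.round(3)); print(np.arctan2(M[1,0],M[0,0]),delta([.637,.069,.253]))"
```

```text
t 13.15 pos [ 0.4413 -0.2213  0.2482] rot [-8.100e-02 -3.138e+00 -2.000e-03] q [-0.569 -0.16   1.768 -0.     1.537 -2.088] F [ 0.2 -0.4 -1.4] open 0.013939116548625865 24.999497830867767
[[-0.999  0.051 -0.002]
 [ 0.051  0.999  0.001]
 [ 0.002  0.001 -1.   ]]
3.090136549230714 [-18.04686485  30.00216657  -0.48286443]
```

Emit:
apply_moves(
  delta_pos=[
    [-2.6, 4.3, 0],
    [-2.6, 4.3, 0],
    [-2.6, 4.3, 0],
    [-2.6, 4.3, 0],
    [-2.6, 4.3, 0],
    [-2.6, 4.3, 0],
    [-2.4, 4.2, 0],
    [0, 0, 0],
  ],
  twist=[0, 0, 0, 0, 0, 0, 0, 0],
)

```text
t: 14.15
tool_pos: [0.6366, 0.0725, 0.248]
orientation: [-0.074, -3.139, -0.001]
force: [0.1, 1.0, -2.2]
opening: 0.0138
gripper_force: 25.0
```

Emit:
apply_moves(
  delta_pos=[
    [0, 0, 0],
    [0, 0, 0],
  ],
  twist=[0, 0],
)

```text
t: 14.4
tool_pos: [0.6357, 0.0683, 0.2496]
orientation: [-0.078, -3.14, 0.0]
force: [1.5, -0.7, -1.9]
opening: 0.0138
gripper_force: 25.0
```

```bash
python3 -c "
from h import *
s=st(); c=cam('wrist','w6'); print(delta([.637,.069,.1395]),proj(c,[.53,.119,.132]))"
```

```text
t 14.4 pos [0.6357 0.0683 0.2496] rot [-0.078 -3.14   0.   ] q [ 0.027  0.234  1.361 -0.     1.547 -1.494] F [ 1.5 -0.7 -1.9] open 0.013848608168997757 24.99952733516693
[-0.12043055  0.08247597 11.02519044] [345.92041998  48.58233032]
```

View pics/w6.png

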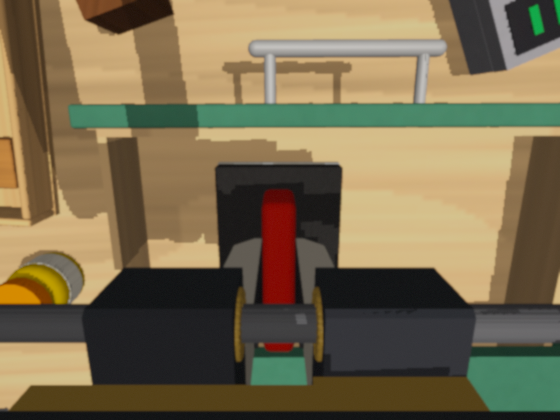

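The block is held, centred behind the front panel. The handle's middle is at (347,48) against (346,49) predicted, so I'll lower it.

Emit:
apply_moves(
  delta_pos=[
    [0, 0, 3],
    [0, 0, 3],
    [0, 0, 3],
    [0, 0, 1.2],
    [0, 0, 0.6],
    [0, 0, 0],
    [0, 0, 0],
  ],
  twist=[0, 0, 0, 0, 0, 0, 0],
)

```text
t: 15.32
tool_pos: [0.6369, 0.0693, 0.1432]
orientation: [0.075, 3.138, 0.0]
force: [-0.0, 0.1, -1.1]
opening: 0.0139
gripper_force: 25.0
```

Emit:
apply_moves(
  delta_pos=[
    [0, 0, 0.2],
    [0, 0, 0],
  ],
  twist=[0, 0],
)

```text
t: 15.58
tool_pos: [0.6362, 0.0694, 0.1398]
orientation: [0.075, 3.14, -0.0]
force: [0.1, 0.6, -1.2]
opening: 0.0138
gripper_force: 25.0
```

Emit:
apply_moves(
  delta_pos=[
    [0, 0, 0.2],
    [0, 0, 0],
  ],
  twist=[0, 0],
)

```text
t: 15.82
tool_pos: [0.636, 0.0694, 0.1374]
orientation: [-0.075, -3.14, 0.0]
force: [-0.5, -0.9, -1.6]
opening: 0.0137
gripper_force: 25.0
```

Emit:
apply_moves(
  delta_pos=[
    [0, 0, 0],
    [0, 0, 0],
    [0, 0, -1.5],
    [0, 0, -4],
    [0, 0, -5],
    [0, 0, -3.5],
    [0, 0, 0],
    [0, 0, 0],
  ],
  twist=[0, 0, 0, 0, 0, 0, 0, 0],
  gripper=2.6,
)

```text
t: 16.82
tool_pos: [0.636, 0.0693, 0.2777]
orientation: [0.075, 3.141, 0.0]
force: [-0.1, 1.0, -0.9]
opening: 0.0261
gripper_force: 0.0
```

```bash
python3 -c "
from ribs import *
s=st(); c=cam('wrist','w7')
for r in ribs(c,.139): print('drawer',r)
t=cam('top','t7')
for r in ribs(t): print('top',r)
"
```

```text
t 16.825 pos [0.636  0.0693 0.2777] rot [0.075 3.141 0.   ] q [ 0.028  0.226  1.319 -0.     1.596 -1.494] F [-0.1  1.  -0.9] open 0.026139289637940554 0.0
drawer {'px': (277.0, 196.5), 'ctr': array([0.63523116, 0.06911918]), 'len': np.float64(0.06796791118975407), 'wid': np.float64(0.009242917288990208), 'yaw': np.float64(3.0981295436716847)}
top {'px': (550.5000610351562, 109.99998474121094), 'ctr': array([ 0.91622797, -0.70268019]), 'len': np.float64(0.16578232436674875), 'wid': np.float64(0.0193197335958005), 'yaw': np.float64(0.09996456201539772)}
top {'px': (439.5414123535156, 95.4965591430664), 'ctr': array([ 0.93632295, -0.37614705]), 'len': np.float64(0.05602538012171648), 'wid': np.float64(0.02337479430731635), 'yaw': np.float64(0.08866095046620259)}
top {'px': (454.4098815917969, 111.00820922851562), 'ctr': array([ 0.89062875, -0.42041691]), 'len': np.float64(0.058526891152072644), 'wid': np.float64(0.023458626329036617), 'yaw': np.float64(0.09020917975159781)}
top {'px': (469.4549255371094, 127.00411224365234), 'ctr': array([ 0.84406728, -0.46461532]), 'len': np.float64(0.05772002282229809), 'wid': np.float64(0.02357732397007061), 'yaw': np.float64(0.08463328374028745)}
top {'px': (283.1584167480469, 172.41583251953125), 'ctr': array([0.66537724, 0.06772792]), 'len': np.float64(0.05083527055290521), 'wid': np.float64(0.005722760667783815), 'yaw': np.float64(3.122361736871801)}
top {'px': (419.95635986328125, 270.8275146484375), 'ctr': array([ 0.41387204, -0.32891036]), 'len': np.float64(0.06685808508255903), 'wid': np.float64(0.01150928059401727), 'yaw': np.float64(1.5134773521716725)}
```

Block A is laid at the target spot. Now block B.

Emit:
apply_moves(
  delta_pos=[
    [2.5, -5.1, 0],
    [2.5, -5.1, 0],
    [2.5, -5.1, 0],
    [2.5, -5.1, 0],
    [2.5, -5.1, 0],
    [2.5, -5.1, 0],
    [2.5, -5.1, 0],
    [2.5, -5.1, 0],
  ],
  twist=[0, 0, 0, 0, 0, 0, 0, 0],
)

```text
t: 17.92
tool_pos: [0.4152, -0.3296, 0.2762]
orientation: [-0.075, -3.139, -0.003]
force: [0.3, -0.8, 0.3]
opening: 0.0259
gripper_force: 0.0
```

Emit:
apply_moves(
  delta_pos=[
    [0, 0, 0],
    [0, 0, 0],
    [0, 0, 0],
    [0, 0, 0],
    [0, 0, 0],
    [0, 0, 0],
    [0, 0, 0],
    [0, 0, 0],
  ],
  twist=[0.18, 0.18, 0.18, 0.18, 0.18, 0.18, 0.18, 0.18],
)

```text
t: 18.92
tool_pos: [0.4163, -0.3281, 0.276]
orientation: [-2.132, -2.303, -0.0]
force: [0.2, 0.7, 0.3]
opening: 0.026
gripper_force: 0.0
```

Emit:
apply_moves(
  delta_pos=[
    [0, 0, 4],
    [0, 0, 4],
    [0, 0, 3],
    [0, 0, 0],
    [0, 0, 0],
  ],
  twist=[0.145, 0, 0, 0, 0],
  gripper=2.4,
)

```text
t: 19.55
tool_pos: [0.417, -0.3288, 0.1684]
orientation: [2.289, 2.151, -0.0]
force: [0.5, 0.1, 1.0]
opening: 0.0237
gripper_force: 0.0
```

```bash
python3 -c "
from ribs import *
s=st(); c=cam('wrist','w8')
M=Ro.from_rotvec(s['orientation']).as_matrix(); print(np.arctan2(M[1,0],M[0,0]))
for r in ribs(c): print(r, delta([*r['ctr'],.0515]))
print(delta([.416,-.328,.0515]))
"
```

```text
t 19.55 pos [ 0.417  -0.3288  0.1684] rot [ 2.289  2.151 -0.   ] q [-0.764 -0.008  1.771 -0.     1.378 -0.702] F [0.5 0.1 1. ] open 0.023721287367965124 0.0
1.5088292638330894
{'px': (277.9999694824219, 204.49996948242188), 'ctr': array([ 0.41649047, -0.3280943 ]), 'len': np.float64(0.0678441212389873), 'wid': np.float64(0.0113781747200833), 'yaw': np.float64(1.515263135814792)} [ 0.11689282 -0.11023844 11.76232658]
[ 0.12326677 -0.15977565 11.7622503 ]
```

Emit:
apply_moves(
  delta_pos=[
    [0, 0, 4],
    [0, 0, 4],
    [0, 0, 2.2],
    [0, 0, 1],
    [0, 0, 0.4],
    [0, 0, 0],
    [0, 0, 0],
  ],
  twist=[0, 0, 0, 0, 0, 0, 0],
)

```text
t: 20.48
tool_pos: [0.4175, -0.3292, 0.0529]
orientation: [2.288, 2.15, 0.0]
force: [0.0, -0.1, 0.0]
opening: 0.0238
gripper_force: 0.0
```

Emit:
apply_moves(
  delta_pos=[
    [0, 0, 0],
    [0, 0, 0],
    [0, 0, 0],
  ],
  twist=[0, 0, 0],
  gripper=0.8,
)

```text
t: 20.85
tool_pos: [0.4171, -0.3289, 0.0522]
orientation: [2.289, 2.151, 0.0]
force: [-1.1, 0.8, 4.4]
opening: 0.0139
gripper_force: 25.0
```

Emit:
apply_moves(
  delta_pos=[
    [0, 0, -1],
    [0, 0, -4],
    [0, 0, -6],
    [0, 0, -6],
    [0, 0, -3],
    [0, 0, 0],
  ],
  twist=[0, 0, 0, 0, 0, 0],
)

```text
t: 21.6
tool_pos: [0.418, -0.3297, 0.2553]
orientation: [2.285, 2.147, 0.001]
force: [0.1, -0.0, -0.9]
opening: 0.0137
gripper_force: 25.0
```

Emit:
apply_moves(
  delta_pos=[
    [0, 0, 0],
    [0, 0, 0],
    [0, 0, 0],
    [0, 0, 0],
    [0, 0, 0],
    [0, 0, 0],
    [0, 0, 0],
    [0, 0, 0],
  ],
  twist=[-0.18, -0.18, -0.18, -0.18, -0.18, -0.18, -0.18, -0.18],
)

```text
t: 22.6
tool_pos: [0.416, -0.3278, 0.2491]
orientation: [-0.293, -3.125, -0.004]
force: [-0.5, 0.3, -0.7]
opening: 0.0139
gripper_force: 25.0
```

Emit:
apply_moves(
  delta_pos=[
    [0, 0, 0],
    [0, 0, 0],
  ],
  twist=[-0.145, 0],
)

```text
t: 22.85
tool_pos: [0.4161, -0.3279, 0.2495]
orientation: [-0.076, -3.138, -0.004]
force: [1.0, -0.2, -0.9]
opening: 0.0134
gripper_force: 25.0
```

```bash
python3 -c "
from h import *
s=st(); M=Ro.from_rotvec(s['orientation']).as_matrix(); print(np.arctan2(M[1,0],M[0,0]),delta([.641,.159,.252]))"
```

```text
t 22.85 pos [ 0.4161 -0.3279  0.2495] rot [-0.076 -3.138 -0.004] q [-0.764 -0.059  1.672 -0.     1.532 -2.286] F [ 1.  -0.2 -0.9] open 0.0134466717291969 24.99723494052887
3.0928577954686576 [-20.09429334  49.73186144  -0.19410988]
```

Emit:
apply_moves(
  delta_pos=[
    [-2.2, 5.5, 0],
    [-2.2, 5.5, 0],
    [-2.2, 5.5, 0],
    [-2.2, 5.5, 0],
    [-2.2, 5.5, 0],
    [-2.2, 5.5, 0],
    [-2.2, 5.5, 0],
    [-2.2, 5.5, 0],
  ],
  twist=[0, 0, 0, 0, 0, 0, 0, 0],
)

```text
t: 23.85
tool_pos: [0.6137, 0.1043, 0.2503]
orientation: [-0.081, -3.139, 0.001]
force: [0.2, -0.1, 0.2]
opening: 0.0138
gripper_force: 25.0
```

Emit:
apply_moves(
  delta_pos=[
    [-2.4, 5.5, 0],
    [0, 0, 0],
    [0, 0, 0],
  ],
  twist=[0, 0, 0],
)

```text
t: 24.22
tool_pos: [0.6396, 0.1562, 0.2501]
orientation: [-0.078, -3.138, 0.001]
force: [-0.1, -0.0, -1.4]
opening: 0.0136
gripper_force: 25.0
```

```bash
python3 -c "
from h import *
s=st(); c=cam('wrist','w9'); print(delta([.641,.159,.1385]),proj(c,[.53,.119,.132]))"
```

```text
t 24.225 pos [0.6396 0.1562 0.2501] rot [-7.800e-02 -3.138e+00  1.000e-03] q [ 0.162  0.288  1.297 -0.     1.559 -1.36 ] F [-0.1 -0.  -1.4] open 0.0135929916568474 24.99824434518814
[-0.12461027  0.36679    11.22573142] [213.4491564   49.69294221]
```

View pics/w9.png

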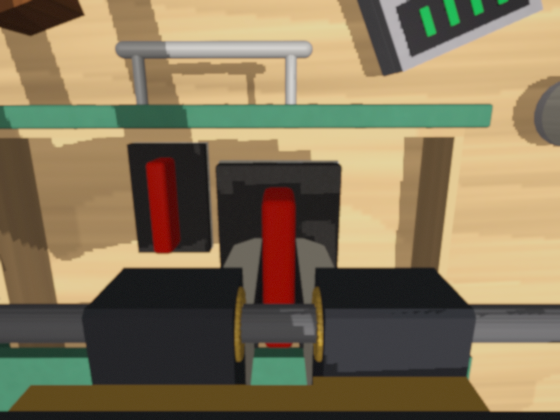

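Block A lies flat on the left, rib at (163,205), and there is room for B. Lowering B.

Emit:
apply_moves(
  delta_pos=[
    [0, 0.3, 3],
    [0, 0, 3],
    [0, 0, 3],
    [0, 0, 1.2],
    [0, 0, 0.7],
    [0, 0, 0],
    [0, 0, 0.1],
    [0, 0, 0],
  ],
  twist=[0, 0, 0, 0, 0, 0, 0, 0],
)

```text
t: 25.28
tool_pos: [0.6409, 0.1594, 0.1426]
orientation: [0.075, 3.139, 0.0]
force: [-1.0, 0.2, -0.9]
opening: 0.0139
gripper_force: 25.0
```

Emit:
apply_moves(
  delta_pos=[
    [0, 0, 0],
    [0, 0, 0],
  ],
  twist=[0, 0],
)

```text
t: 25.52
tool_pos: [0.6404, 0.1593, 0.1418]
orientation: [0.075, 3.14, 0.0]
force: [0.0, -0.9, -1.6]
opening: 0.0139
gripper_force: 25.0
```

Emit:
apply_moves(
  delta_pos=[
    [0, 0, 0.2],
    [0, 0, 0.1],
    [0, 0, 0],
  ],
  twist=[0, 0, 0],
)

```text
t: 25.9
tool_pos: [0.6408, 0.1593, 0.1393]
orientation: [0.075, 3.14, 0.0]
force: [-0.4, -0.5, 4.5]
opening: 0.0141
gripper_force: 25.0
```

Emit:
apply_moves(
  delta_pos=[
    [0, 0, 0],
    [0, 0, 0],
    [0, 0, -1.5],
    [0, 0, -4],
    [0, 0, -5],
    [0, 0, -3.5],
    [0, 0, 0],
    [0, 0, 0],
  ],
  twist=[0, 0, 0, 0, 0, 0, 0, 0],
  gripper=2.6,
)

```text
t: 26.9
tool_pos: [0.6402, 0.1592, 0.2785]
orientation: [-0.075, -3.141, 0.0]
force: [-0.6, 0.2, -0.2]
opening: 0.0261
gripper_force: 0.0
```

```bash
python3 -c "
from ribs import *
s=st(); c=cam('wrist','w10')
for r in ribs(c,.139): print('drawer',r)
cam('scene','s10')
"
```

```text
t 26.9 pos [0.6402 0.1592 0.2785] rot [-0.075 -3.141  0.   ] q [ 0.166  0.281  1.253  0.     1.607 -1.357] F [-0.6  0.2 -0.2] open 0.026050276940154 0.0
drawer {'px': (277.0, 196.0), 'ctr': array([0.6392058 , 0.15901128]), 'len': np.float64(0.0672874462998732), 'wid': np.float64(0.01081493515144417), 'yaw': np.float64(3.0988489062546423)}
drawer {'px': (165.98648071289062, 196.58108520507812), 'ctr': array([0.63553422, 0.07073574]), 'len': np.float64(0.06719448740444765), 'wid': np.float64(0.012306727674320034), 'yaw': np.float64(3.098201736663661)}
```

View pics/w10.png

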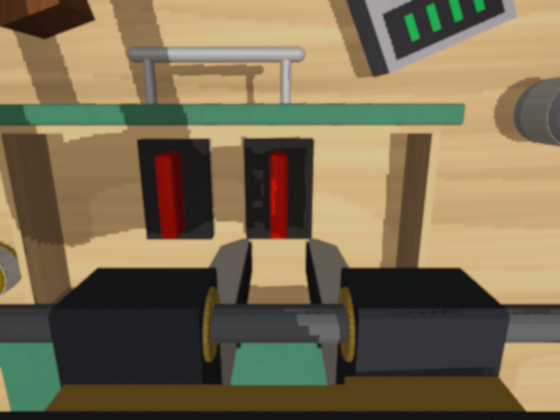

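Both blocks lie flat side by side, ribs at (170,195) and (278,195). Next I'll push the handle shut with closed fingers.

Emit:
apply_moves(
  delta_pos=[
    [5.3, -1.6, 0],
    [5.3, -1.6, 0],
    [5.2, -1.6, 0],
    [0, 0, 0],
    [0, 0, 5],
    [0, 0, 5],
    [0, 0, 4.2],
    [0, 0, 0],
  ],
  twist=[0, 0, 0, 0, 0, 0, 0, 0],
  gripper=0,
)

```text
t: 28.0
tool_pos: [0.4774, 0.1185, 0.1323]
orientation: [-0.075, -3.132, 0.002]
force: [0.1, -0.6, -0.1]
opening: 0.0008
gripper_force: 0.0
```

Emit:
apply_moves(
  delta_pos=[
    [-1.5, 0, 0],
    [-1, 0, 0],
    [-1.5, 0, 0],
    [-2, 0, 0],
    [-2, 0, 0],
    [-2, 0, 0],
    [-2, 0, 0],
    [-2, 0, 0],
  ],
  twist=[0, 0, 0, 0, 0, 0, 0, 0],
)

```text
t: 29.0
tool_pos: [0.6215, 0.1124, 0.138]
orientation: [0.075, 3.14, 0.001]
force: [-0.7, 0.2, 2.9]
opening: 0.0008
gripper_force: 0.8
```

Emit:
apply_moves(
  delta_pos=[
    [-2, 0, 0],
    [-1.5, 0, 0],
    [-1, 0, 0],
    [0, 0, 0],
  ],
  twist=[0, 0, 0, 0],
)

```text
t: 29.5
tool_pos: [0.666, 0.1099, 0.1372]
orientation: [0.075, 3.14, 0.0]
force: [-0.5, -0.3, -0.4]
opening: 0.0008
gripper_force: 0.0
```

```bash
python3 -c "
from ribs import *
s=st(); t=cam('top','t11'); cv2.imwrite('pics/t11c.png',cv2.resize(cv2.cvtColor(t['frame'],cv2.COLOR_RGB2BGR)[90:210,190:350],(800,600),interpolation=cv2.INTER_CUBIC))"
```

```text
t 29.5 pos [0.666  0.1099 0.1372] rot [0.075 3.14  0.   ] q [ 0.088  0.395  1.373 -0.     1.372 -1.435] F [-0.5 -0.3 -0.4] open 0.0007825782408760057 0.0
```

View pics/t11c.png

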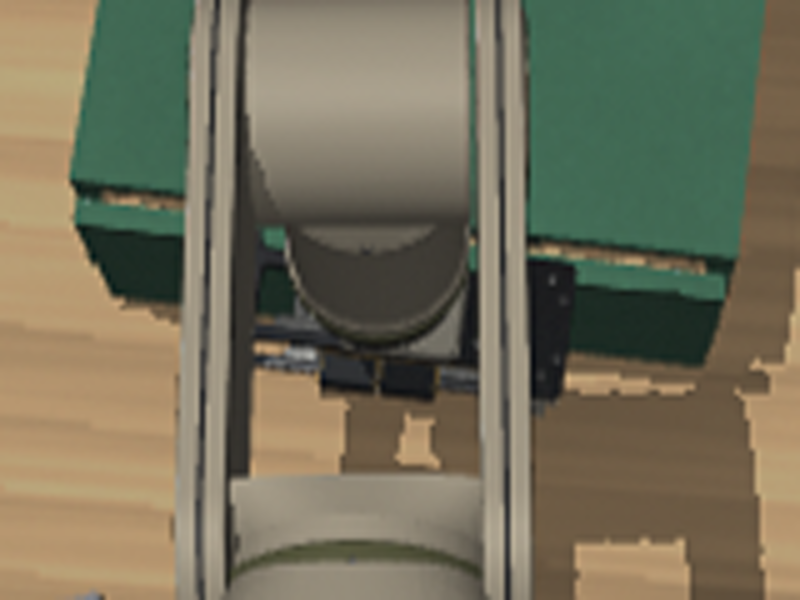

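The drawer is nearly shut, with a thin gap still visible below the cabinet top. I'll keep pushing and watch the force.

Emit:
apply_moves(
  delta_pos=[
    [-0.4, 0, 0],
    [-0.4, 0, 0],
    [-0.3, 0, 0],
    [0, 0, 0],
  ],
  twist=[0, 0, 0, 0],
)

```text
t: 30.05
tool_pos: [0.6743, 0.1096, 0.1367]
orientation: [-0.075, -3.136, 0.0]
force: [-12.6, -0.1, 7.1]
opening: 0.0005
gripper_force: 6.0
```

Emit:
apply_moves(
  delta_pos=[
    [-0.3, 0, 0],
    [0, 0, 0],
  ],
  twist=[0, 0],
)

```text
t: 30.3
tool_pos: [0.6745, 0.1096, 0.1366]
orientation: [-0.074, -3.13, 0.001]
force: [-27.5, -1.6, 17.2]
opening: 0.0001
gripper_force: 14.1
```

Emit:
apply_moves(
  delta_pos=[
    [-0.3, 0, 0],
    [0, 0, 0],
  ],
  twist=[0, 0],
)

```text
t: 30.55
tool_pos: [0.6747, 0.1097, 0.1367]
orientation: [-0.073, -3.124, 0.002]
force: [-44.2, -2.5, 26.4]
opening: 0.0004
gripper_force: 22.3
```

Hard stop: the force rises with no motion. Backing off, then on to the stylus.

Emit:
apply_moves(
  delta_pos=[
    [0.9, 0, 0],
    [3, 0, 0],
    [3, 0, 0],
    [0, 0, -4],
    [0, 0, -6],
    [0, 0, -6],
    [0, 0, 0],
    [0, 0, 0],
  ],
  twist=[0, 0, 0, 0, 0, 0, 0, 0],
  gripper=4,
)

```text
t: 31.55
tool_pos: [0.6133, 0.1125, 0.2967]
orientation: [0.075, 3.14, 0.0]
force: [-0.2, 0.5, -0.3]
opening: 0.0403
gripper_force: 0.0
```

Emit:
apply_moves(
  delta_pos=[
    [4.5, -5, 0],
    [4.5, -5, 0],
    [4, -4, 0],
    [3, -3, 0],
    [0, 0, 0],
    [0, 0, 0],
  ],
  twist=[0, 0, 0, 0, 0, 0],
)

```text
t: 32.3
tool_pos: [0.4517, -0.0426, 0.2954]
orientation: [-0.076, -3.139, -0.001]
force: [0.9, 0.1, 0.5]
opening: 0.04
gripper_force: 0.0
```

```bash
python3 - <<'E'
from h import *
s=st(); w=cam('wrist','w12'); t=cam('top','t12')
a=cv2.cvtColor(t['frame'],cv2.COLOR_RGB2BGR)[110:190,195:355]; b=cv2.imread('pics/top0.png')[110:190,195:355]
im=np.zeros((600,800,3),np.uint8); z=lambda i,W,H:cv2.resize(i,(W,H),interpolation=cv2.INTER_CUBIC)
im[:200,:400]=z(a,400,200); im[:200,400:]=z(b,400,200); im[200:,:533]=z(cv2.cvtColor(w['frame'],cv2.COLOR_RGB2BGR),533,400)
im[200:,533:]=z(cv2.cvtColor(t['frame'],cv2.COLOR_RGB2BGR)[225:285,300:340],267,400)
cv2.imwrite('pics/c12.png',im)
E
```

```text
t 32.3 pos [ 0.4517 -0.0426  0.2954] rot [-7.600e-02 -3.139e+00 -1.000e-03] q [-0.208 -0.288  1.791  0.     1.64  -1.73 ] F [0.9 0.1 0.5] open 0.04004332984622484 0.0
```

View pics/c12.png

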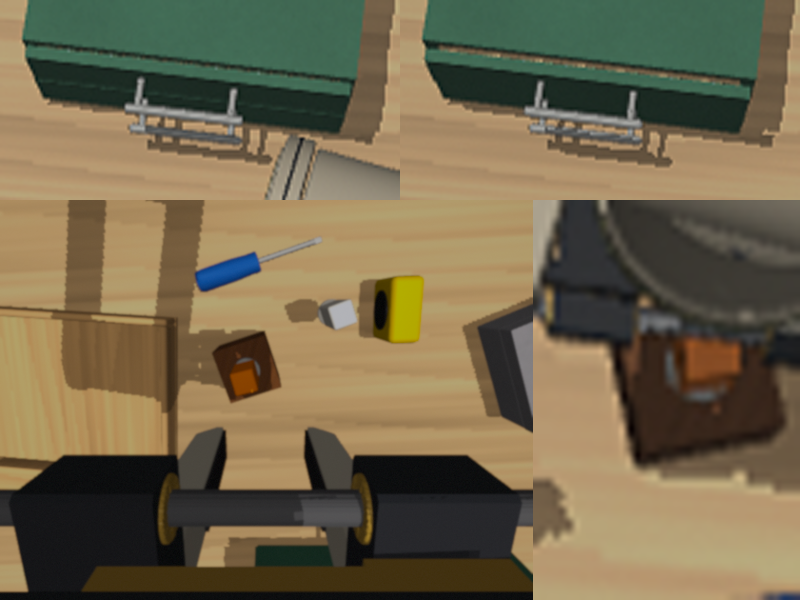

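The left crop shows the drawer gap gone, so it is shut; the right crop is the starting state for comparison. In the wrist view the orange stylus stands upright in the stand at about (257,190) full-scale. I'll fit the silhouettes numerically.

```bash
cat > fit.py <<'E'
from h import *
from scipy.optimize import minimize
def boxpts(x,y,a,w,z0,z1):
    c,s=np.cos(a),np.sin(a); return [(x+c*i*w/2-s*j*w/2,y+s*i*w/2+c*j*w/2,z) for i in(-1,1) for j in(-1,1) for z in(z0,z1)]
def hullmask(shape,pts,k=4):
    m=np.zeros((shape[0]*k,shape[1]*k),np.uint8)
    h=cv2.convexHull((np.array(pts,np.float32)*k+(k-1)/2).astype(np.int32)); cv2.fillConvexPoly(m,h,1)
    return cv2.resize(m.astype(np.float32),(shape[1],shape[0]),interpolation=cv2.INTER_AREA)
def comp(m,u,v):
    n,l,s,ce=cv2.connectedComponentsWithStats(m); best=None
    for i in range(1,n):
        if s[i,4]>40:
            d=np.hypot(ce[i,0]-u,ce[i,1]-v)
            if best is None or d<best[0]: best=(d,i)
    k=(l==best[1]).astype(np.uint8); print('comp',ce[best[1]].round(1),s[best[1]]); return k
def fit(views,x0,w,z0,z1):
    def cost(p):
        return sum(np.abs(hullmask(m.shape,[proj(c,X) for X in boxpts(p[0],p[1],p[2],w,z0,z1)])-m).sum()/m.sum() for c,m in views)
    best=min((minimize(cost,[x0[0],x0[1],a],method='Nelder-Mead',options=dict(initial_simplex=np.array([[x0[0],x0[1],a],[x0[0]+.01,x0[1],a],[x0[0],x0[1]+.01,a],[x0[0],x0[1],a+.3]]),xatol=1e-4,fatol=1e-4)) for a in(x0[2],x0[2]+.4,x0[2]-.4)),key=lambda r:r.fun)
    return best.x.round(4),round(best.fun,3)
def orange(f): h=cv2.cvtColor(f,cv2.COLOR_RGB2HSV); return cv2.inRange(h,(5,170,90),(16,255,255))//255
def brown(f):
    h=cv2.cvtColor(f,cv2.COLOR_RGB2HSV); return cv2.inRange(h,(0,60,20),(18,255,105))//255
E
python3 - <<'E'
from fit import *
w=cam('wrist'); t=cam('top'); t0=cv2.imread('pics/top0.png')[:,:,::-1].copy()
mo=comp(orange(w['frame']),257,190); mt=comp(orange(t0),326,246)
print('wrist',fit([(w,mo)],[.453,-.062,.2],.022,.072,.126))
print('top',fit([(t,mt)],[.453,-.062,.2],.022,.072,.126))
print('both',fit([(w,mo),(t,mt)],[.453,-.062,.2],.022,.072,.126))
def hull(m):
    p=np.argwhere(m)[:,::-1].astype(np.int32); o=np.zeros_like(m); cv2.fillConvexPoly(o,cv2.convexHull(p),1); return o
for c,f,u,v in((w,w['frame'],257,190),(t,t0,324,251)):
    b=cv2.morphologyEx(brown(f),cv2.MORPH_OPEN,np.ones((2,2),np.uint8)); m=hull(comp(b,u,v)); print('stand',fit([(c,m)],[.453,-.062,.2],.06,.0,.066), fit([(c,m)],[.453,-.062,.2],.06,.06,.066))
cv2.imwrite('pics/dbg.png',np.hstack([w['frame'][120:300,180:360,::-1]]))
E
```

```text
comp [255. 188.] [241 169  29  40 750]
comp [326.2 247. ] [322 243   9   9  69]
wrist (array([ 0.4532, -0.0621,  0.0841]), np.float64(0.274))
top (array([ 0.4528, -0.064 ,  0.6385]), np.float64(0.505))
both (array([ 0.4532, -0.0628,  0.037 ]), np.float64(0.82))
comp [259.3 171.4] [ 223  138   72   74 2984]
stand (array([ 0.4524, -0.0612,  0.2753]), np.float64(0.031)) (array([ 0.4494, -0.0613,  0.2823]), np.float64(0.099))
comp [325.5 252.8] [312 239  28  27 500]
stand (array([ 0.4465, -0.0668,  0.2601]), np.float64(0.106)) (array([ 0.4448, -0.0648,  0.2701]), np.float64(0.205))
```

Emit:
apply_moves(
  delta_pos=[
    [0, -1.9, 3.5],
    [0, 0, 4],
    [0, 0, 0],
    [0, 0, 0],
  ],
  twist=[0, 0, 0, 0],
)

```text
t: 33.0
tool_pos: [0.4517, -0.0616, 0.223]
orientation: [0.074, 3.14, -0.0]
force: [0.3, 0.7, 0.7]
opening: 0.0401
gripper_force: 0.0
```

```bash
python3 - <<'E'
from fit import *
st(); w=cam('wrist','w13')
u,v=proj(w,[.4528,-.0615,.1]); print(u,v)
h=cv2.cvtColor(w['frame'],cv2.COLOR_RGB2HSV); 
m=cv2.inRange(h,(3,150,110),(18,255,255))//255; mo=comp(m,u,v)
print(fit([(w,mo)],[.453,-.062,.1],.022,.072,.126))
p=mo>0; V=h[:,:,2]; print(np.percentile(V[p],[5,25,50,75,95]))
top=((V>=.8*np.percentile(V[p],90))&p).astype(np.uint8)
n,l,s,ce=cv2.connectedComponentsWithStats(top); i=1+np.argmax(s[1:,4])
r=cv2.minAreaRect(np.argwhere(l==i)[:,::-1].astype(np.float32)); W=np.array([at_z(w,*q,.126) for q in cv2.boxPoints(r)])
print(r,W.mean(0),np.linalg.norm(W[1]-W[0]),np.linalg.norm(W[2]-W[1]),np.arctan2(*(W[1]-W[0])[1::-1])%(np.pi/2))
i=cv2.resize(w['frame'][120:320,180:380,::-1],(600,600),interpolation=cv2.INTER_CUBIC); cv2.imwrite('pics/w13c.png',i)
E
```

```text
t 33.0 pos [ 0.4517 -0.0616  0.223 ] rot [ 0.074  3.14  -0.   ] q [-0.248 -0.261  1.9    0.     1.502 -1.772] F [0.3 0.7 0.7] open 0.040112476470030876 0.0
277.5107368099426 205.21053179909197
comp [277.  213.4] [259 196  37  37 940]
(array([ 0.4534, -0.0616,  0.0988]), np.float64(0.595))
[120. 140. 142. 143. 144.]
((277.058837890625, 213.73533630371094), (30.074417114257812, 32.257240295410156), 75.96376037597656) [ 0.45175975 -0.06172398  0.126     ] 0.02188488264803606 0.021359212237139127 0.20632432620200558
```

View pics/w13c.png

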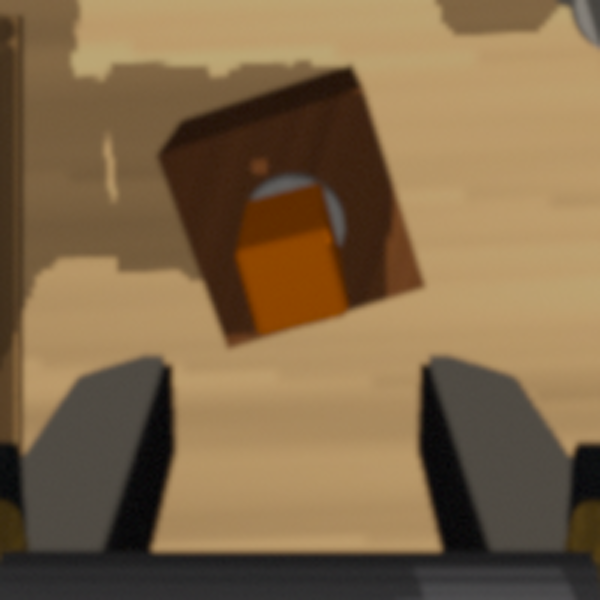

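The crop shows the stylus's top face square-on at about (275,213) full-scale, with a size of 22×21 mm that confirms the height. The stand is around it, and the fingers straddle it symmetrically.

Emit:
apply_moves(
  delta_pos=[
    [0, 0, 0],
    [0, 0, 0],
    [0, 0, 4],
    [0, 0, 4],
    [0, 0, 2.5],
    [0, 0, 1.2],
    [0, 0, 0],
    [0, 0, 0],
  ],
  twist=[-0.13, -0.125, 0, 0, 0, 0, 0, 0],
)

```text
t: 34.05
tool_pos: [0.4522, -0.0621, 0.1064]
orientation: [-0.325, 3.122, -0.001]
force: [-0.6, -0.1, 0.9]
opening: 0.04
gripper_force: 0.0
```

Emit:
apply_moves(
  delta_pos=[
    [0, 0, 0],
    [0, 0, 0],
    [0, 0, 0],
    [0, 0, 0],
  ],
  twist=[0, 0, 0, 0],
  gripper=1.5,
  squeeze=35,
)

```text
t: 34.55
tool_pos: [0.4514, -0.062, 0.1053]
orientation: [-0.325, 3.124, -0.001]
force: [-0.5, -0.4, 5.7]
opening: 0.0221
gripper_force: 35.0
```

```bash
python3 -c "
from h import *
s=st(); M=Ro.from_rotvec(s['orientation']).as_matrix(); print(np.arctan2(M[1,0],M[0,0]))"
```

```text
t 34.55 pos [ 0.4514 -0.062   0.1053] rot [-3.250e-01  3.124e+00 -1.000e-03] q [-0.249 -0.155  2.031 -0.     1.265 -2.027] F [-0.5 -0.4  5.7] open 0.022083926628280817 35.000799894332886
-2.934400039387494
```

Emit:
apply_moves(
  delta_pos=[
    [0, 0, -1],
    [0, 0, -2],
    [0, 0, -4],
    [0, 0, -4.5],
    [0, 0, 0],
    [0, 0, 0],
  ],
  twist=[0, 0, 0, 0, 0, 0],
)

```text
t: 35.3
tool_pos: [0.4507, -0.0618, 0.2192]
orientation: [0.325, -3.124, -0.0]
force: [-0.3, -0.2, -1.3]
opening: 0.0217
gripper_force: 35.0
```

```bash
python3 -c "
from h import *
st();print(delta([.48,.31,.22]))"
```

```text
t 35.3 pos [ 0.4507 -0.0618  0.2192] rot [ 0.325 -3.124 -0.   ] q [-0.249 -0.26   1.907 -0.     1.496 -2.027] F [-0.3 -0.2 -1.3] open 0.02173279957125976 34.99971628189087
[-10.51725454  35.78105981  -0.07412306]
```

Emit:
apply_moves(
  delta_pos=[
    [-1.5, 5.1, 0],
    [-1.5, 5.1, 0],
    [-1.5, 5.1, 0],
    [-1.5, 5.1, 0],
    [-1.5, 5.1, 0],
    [-1.5, 5.1, 0],
    [-1.5, 5.1, 0],
    [0, 0, 0],
  ],
  twist=[0, 0, 0, 0, 0, 0, 0, 0],
)

```text
t: 36.3
tool_pos: [0.4785, 0.3117, 0.2167]
orientation: [0.331, -3.12, 0.001]
force: [0.3, -0.6, -1.2]
opening: 0.0218
gripper_force: 35.0
```

Emit:
apply_moves(
  delta_pos=[
    [0, 0, 0],
    [0, 0, 0],
  ],
  twist=[0, 0],
)

```text
t: 36.55
tool_pos: [0.4801, 0.3078, 0.2189]
orientation: [0.323, -3.124, 0.001]
force: [-0.3, -0.6, -0.5]
opening: 0.0217
gripper_force: 35.0
```

```bash
cat > keys.py <<'E'
from fit import *
st(); w=cam('wrist','wk'); t=cam('top')
for n,lo,hi,X in(('yellow',(22,120,60),(35,255,255),[.426,.316,.054]),('blue',(100,120,50),(125,255,255),[.446,.264,.054])):
    h=cv2.cvtColor(w['frame'],cv2.COLOR_RGB2HSV); u,v=proj(w,X); print(n,'pred',u,v)
    m=comp(cv2.inRange(h,lo,hi)//255,u,v); k=cv2.convexHull(np.argwhere(m)[:,::-1].astype(np.int32)); (a,b),ax,_=cv2.fitEllipse(k)
    P=at_z(w,a,b,.054); print(n,a,b,ax,P,'diam',ax[1]*(w['R']@P+w['t'])[2]/w['f'],delta([P[0],P[1],.17]))
tip=robot.read_state()['tool_pos']-np.array([0,0,.0993]); print('tip px',proj(w,tip))
E
python3 keys.py
python3 -c "
import cv2; i=cv2.imread('pics/wk.png'); cv2.imwrite('pics/wk2.png',cv2.resize(i,(800,600)))"
```

```text
t 36.55 pos [0.4801 0.3078 0.2189] rot [ 3.230e-01 -3.124e+00  1.000e-03] q [ 0.48   0.064  1.604 -0.     1.475 -1.296] F [-0.3 -0.6 -0.5] open 0.021714816766256164 34.99970018863678
yellow pred 300.4931751812432 130.8582916041222
comp [301.4 131.9] [292 123  20  19 302]
yellow 301.40472412109375 131.87278747558594 (19.02442169189453, 19.683544158935547) [0.42665123 0.31692205 0.054     ] diam 0.01631453948468696 [5.0788136  1.97421231 4.95396509]
blue pred 234.41885269372767 141.68676497806086
comp [234.9 142.4] [226 133  19  19 283]
blue 234.92088317871094 142.44464111328125 (18.28738784790039, 19.087085723876953) [0.44653145 0.26451995 0.054     ] diam 0.01593651059370226 [ 4.20259346 -3.5615141   4.95470701]
tip px [277.368312   213.52635874]
```

View pics/wk2.png

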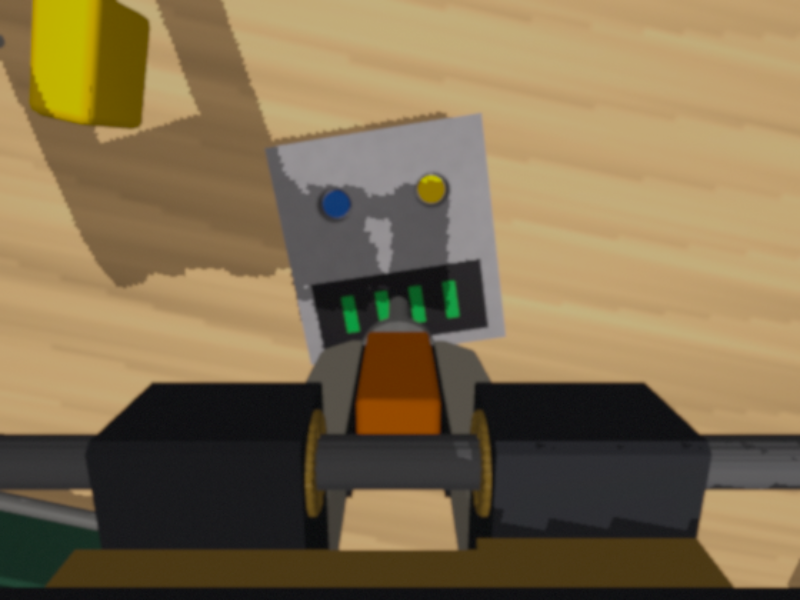

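The yellow key is at (301,132) and the blue at (235,142) in original pixels. Their spacing, diameter and the top view all agree with the text, and the stylus is held straight. Moving above the yellow key.

Emit:
apply_moves(
  delta_pos=[
    [2.5, 1, 0],
    [2.6, 1, 0],
    [0, 0, 2],
    [0, 0, 1],
    [0, 0, 0],
    [0, 0, 0],
    [0, 0, 0],
  ],
  twist=[0, 0, 0, 0, 0, 0, 0],
  squeeze=45,
)

```text
t: 37.52
tool_pos: [0.4268, 0.3182, 0.1901]
orientation: [-0.324, 3.124, 0.0]
force: [0.7, -0.6, -0.2]
opening: 0.022
gripper_force: 45.0
```

```bash
python3 -c "
from h import *
st();print(delta([.4266,.3169,.1533]))"
```

```text
t 37.525 pos [0.4268 0.3182 0.1901] rot [-0.324  3.124  0.   ] q [ 0.544 -0.022  1.744 -0.     1.418 -1.233] F [ 0.7 -0.6 -0.2] open 0.02199644691401778 44.999563694000244
[ 0.05295038 -0.12665851  3.68410461]
```

Emit:
apply_moves(
  delta_pos=[
    [0, -0.1, 1],
    [0, 0, 1],
    [0, 0, 1],
    [0, 0, 0.6],
    [0, 0, 0.1],
    [0, 0, 0],
    [0, 0, 0],
  ],
  twist=[0, 0, 0, 0, 0, 0, 0],
)

```text
t: 38.4
tool_pos: [0.4267, 0.3174, 0.1531]
orientation: [-0.325, 3.124, 0.0]
force: [-0.3, -0.1, 1.2]
opening: 0.0218
gripper_force: 45.0
```

Emit:
apply_moves(
  delta_pos=[
    [0, 0, 0.3],
    [0, 0, 0],
    [0, 0, 0],
  ],
  twist=[0, 0, 0],
)

```text
t: 38.78
tool_pos: [0.4268, 0.3174, 0.1501]
orientation: [-0.325, 3.124, 0.001]
force: [0.1, 0.0, 3.2]
opening: 0.0216
gripper_force: 45.0
```

Emit:
apply_moves(
  delta_pos=[
    [0, 0, 0.3],
    [0, 0, 0.1],
    [0, 0, 0],
    [0, 0, 0],
  ],
  twist=[0, 0, 0, 0],
)

```text
t: 39.28
tool_pos: [0.4271, 0.3175, 0.1479]
orientation: [-0.325, 3.123, 0.001]
force: [-5.1, -2.8, 17.7]
opening: 0.0219
gripper_force: 45.0
```

Emit:
apply_moves(
  delta_pos=[
    [0, 0, 0.2],
    [0, 0, 0],
    [0, 0, 0],
  ],
  twist=[0, 0, 0],
)

```text
t: 39.65
tool_pos: [0.4278, 0.3178, 0.1475]
orientation: [-0.325, 3.121, 0.002]
force: [-7.2, -5.5, 26.8]
opening: 0.0216
gripper_force: 45.0
```

Bottomed out; holding.

Emit:
apply_moves(
  delta_pos=[
    [0, 0, 0],
    [0, 0, 0],
    [0, 0, 0],
    [0, 0, 0],
    [0, 0, 0],
    [0, 0, 0],
    [0, 0, 0],
    [0, 0, 0],
  ],
  twist=[0, 0, 0, 0, 0, 0, 0, 0],
)

```text
t: 40.65
tool_pos: [0.4278, 0.3178, 0.1475]
orientation: [-0.325, 3.121, 0.002]
force: [-6.2, -5.7, 27.4]
opening: 0.0219
gripper_force: 45.0
```

Emit:
apply_moves(
  delta_pos=[
    [0, 0, -0.3],
    [0, 0, -0.7],
    [0, 0, -1.5],
    [0, 0, -3],
    [0, 0, -2],
    [0, 0, 0],
    [0, 0, 0],
  ],
  twist=[0, 0, 0, 0, 0, 0, 0],
)

```text
t: 41.52
tool_pos: [0.426, 0.317, 0.2176]
orientation: [0.325, -3.124, 0.001]
force: [0.6, -0.0, -0.8]
opening: 0.0219
gripper_force: 45.0
```

```bash
python3 -c "
from h import *
st();print(delta([.4517,-.062,.222]))
c=cam('wrist','wz')"
```

```text
t 41.525 pos [0.426  0.317  0.2176] rot [ 3.250e-01 -3.124e+00  1.000e-03] q [ 0.543 -0.042  1.713  0.     1.472 -1.235] F [ 0.6 -0.  -0.8] open 0.021855234107608566 44.99974071979523
[  5.28600088 -37.61472561  -0.41416521]
```

Emit:
apply_moves(
  delta_pos=[
    [0.6, -4.7, 0],
    [0.6, -4.7, 0],
    [0.6, -4.7, 0],
    [0.7, -4.7, 0],
    [0.7, -4.7, 0],
    [0.7, -4.7, 0],
    [0.7, -4.7, 0],
    [0.7, -4.7, 0],
  ],
  twist=[0, 0, 0, 0, 0, 0, 0, 0],
)

```text
t: 42.58
tool_pos: [0.4512, -0.0631, 0.2174]
orientation: [0.325, -3.123, -0.001]
force: [0.7, -0.1, -1.0]
opening: 0.0218
gripper_force: 45.0
```

Emit:
apply_moves(
  delta_pos=[
    [0, 0, 0],
    [0, 0, 0],
    [0, 0, 0],
  ],
  twist=[0, 0, 0],
)

```text
t: 42.95
tool_pos: [0.4517, -0.0605, 0.2182]
orientation: [0.327, -3.124, -0.001]
force: [-0.0, 0.0, -0.9]
opening: 0.0219
gripper_force: 45.0
```

```bash
python3 - <<'E'
from fit import *
s=st(); print(delta([.4515,-.062,.1053]))
cam('wrist','wh')
for n in('wk','wz','wh'):
    f=cv2.imread(f'pics/{n}.png')[:,:,::-1].copy(); h=cv2.cvtColor(f,cv2.COLOR_RGB2HSV)[225:310,225:330]
    m=cv2.inRange(h,(3,150,60),(18,255,255))>0; b=m&(h[:,:,2]>125)
    for k in(m,b):
        p=np.argwhere(k); print(n,k.sum(),(p.mean(0)+225).round(2),p.min(0)+225,p.max(0)+225)
a=cv2.imread('pics/wk.png')[225:310,225:330].astype(int)
for n in('wz','wh'): print(n,[ (np.abs(a-np.roll(cv2.imread(f'pics/{n}.png')[225:310,225:330].astype(int),d,0))[15:70,30:75].mean()).round(2) for d in(-2,-1,0,1,2)])
E
```

```text
t 42.95 pos [ 0.4517 -0.0605  0.2182] rot [ 3.270e-01 -3.124e+00 -1.000e-03] q [-0.246 -0.257  1.905  0.     1.494 -2.025] F [-0.   0.  -0.9] open 0.02190597061215882 44.99986946582794
[ 0.04879199 -0.14957497 11.28750736]
wk 3875 [270.66 278.32] [233 249] [304 308]
wk 1288 [290.86 278.12] [279 251] [302 306]
wz 3908 [270.22 278.27] [232 249] [304 308]
wz 1241 [291.12 277.83] [280 251] [302 305]
wh 4033 [269.05 277.94] [225 244] [304 311]
wh 1307 [290.45 278.3 ] [226 244] [302 307]
wz [np.float64(3.17), np.float64(2.94), np.float64(3.22), np.float64(3.67), np.float64(4.14)]
wh [np.float64(2.2), np.float64(1.71), np.float64(1.26), np.float64(1.52), np.float64(1.93)]
```

The stylus hasn't moved in the grip. Inserting it.

Emit:
apply_moves(
  delta_pos=[
    [0, -0.1, 2],
    [0, 0, 2],
    [0, 0, 0.6],
    [0, 0, 0],
    [0, 0, 0],
  ],
  twist=[0, 0, 0, 0, 0],
)

```text
t: 43.62
tool_pos: [0.4527, -0.0625, 0.1736]
orientation: [-0.325, 3.123, -0.001]
force: [0.3, -0.3, -1.0]
opening: 0.0217
gripper_force: 45.0
```

```bash
python3 -c "
from h import *
st();print(delta([.4517,-.0617,.1053]))"
```

```text
t 43.625 pos [ 0.4527 -0.0625  0.1736] rot [-3.250e-01  3.123e+00 -1.000e-03] q [-0.25  -0.224  1.96   0.     1.404 -2.028] F [ 0.3 -0.3 -1. ] open 0.02171154496270101 44.99994456768036
[0.09214348 0.10739586 6.83184364]
```

Emit:
apply_moves(
  delta_pos=[
    [0, 0.1, 0.7],
    [0, 0, 0.7],
    [0, 0, 0.6],
    [0, 0, 0],
    [0, 0, 0],
  ],
  twist=[0, 0, 0, 0, 0],
)

```text
t: 44.25
tool_pos: [0.452, -0.0617, 0.1527]
orientation: [0.325, -3.125, -0.0]
force: [-0.4, 0.9, -0.9]
opening: 0.0217
gripper_force: 45.0
```

Emit:
apply_moves(
  delta_pos=[
    [0, 0, 1],
    [0, 0, 1],
    [0, 0, 1],
    [0, 0, 1],
    [0, 0, 0.5],
    [0, 0, 0],
    [0, 0, 0],
  ],
  twist=[0, 0, 0, 0, 0, 0, 0],
)

```text
t: 45.12
tool_pos: [0.4522, -0.0617, 0.108]
orientation: [-0.325, 3.124, -0.0]
force: [0.3, 0.0, -0.3]
opening: 0.0217
gripper_force: 45.0
```

Emit:
apply_moves(
  delta_pos=[
    [0, 0, 0.2],
    [0, 0, 0],
    [0, 0, 0],
  ],
  twist=[0, 0, 0],
)

```text
t: 45.5
tool_pos: [0.452, -0.0617, 0.1057]
orientation: [-0.325, 3.125, -0.0]
force: [0.3, 0.2, 0.4]
opening: 0.0219
gripper_force: 45.0
```

Emit:
apply_moves(
  delta_pos=[
    [0, 0, 0],
    [0, 0, 0],
    [0, 0, 0],
    [0, 0, -1],
    [0, 0, -3],
    [0, 0, -5],
    [0, 0, -3],
    [0, 0, 0],
  ],
  twist=[0, 0, 0, 0, 0, 0, 0, 0],
  gripper=4,
)

```text
t: 46.5
tool_pos: [0.4538, -0.0621, 0.2295]
orientation: [-0.324, 3.119, -0.003]
force: [0.9, 0.7, -0.6]
opening: 0.04
gripper_force: 0.0
```

Emit:
apply_moves(
  delta_pos=[
    [0, 0, 0],
    [0, 0, 0],
    [0, 0, 0],
    [0, 0, 0],
  ],
  twist=[0, 0, 0, 0],
)

```text
t: 47.0
tool_pos: [0.4516, -0.0616, 0.225]
orientation: [0.325, -3.124, -0.001]
force: [-0.6, -0.4, 0.2]
opening: 0.0402
gripper_force: 0.0
```

```bash
python3 - <<'E'
from fit import *
st(); w=cam('wrist','wf'); t=cam('top','tf')
u,v=proj(w,[.4518,-.0617,.126]); h=cv2.cvtColor(w['frame'],cv2.COLOR_RGB2HSV)
mo=comp(cv2.inRange(h,(3,150,110),(18,255,255))//255,u,v); r=cv2.minAreaRect(np.argwhere(mo)[:,::-1].astype(np.float32))
W=np.array([at_z(w,*q,.126) for q in cv2.boxPoints(r)]); print(W.mean(0),np.linalg.norm(W[1]-W[0]),np.linalg.norm(W[2]-W[1]))
# offcuts, bystanders: difference with start
d=np.abs(t['frame'].astype(int)-cv2.imread('pics/top0.png')[:,:,::-1]).max(2)
for n,(a,b) in dict(glue=(377,153),tape=(261,265),tin=(143,187),off1=(389,204),off2=(432,211),key=(187,249)).items(): print(n,d[b-10:b+10,a-10:a+10].mean().round(1))
E
```

```text
t 47.0 pos [ 0.4516 -0.0616  0.225 ] rot [ 3.250e-01 -3.124e+00 -1.000e-03] q [-0.248 -0.26   1.896  0.     1.507 -2.026] F [-0.6 -0.4  0.2] open 0.04021830940637497 0.0
comp [279.5 212.9] [261 198  52  30 982]
[ 0.45013938 -0.0552644   0.126     ] 0.03477616396928046 0.020850458442721473
glue 2.4
tape 2.6
tin 2.8
off1 32.6
off2 2.6
key 2.2
```

```bash
python3 - <<'E'
from fit import *
w=cam('wrist'); h=cv2.cvtColor(w['frame'],cv2.COLOR_RGB2HSV); u,v=proj(w,[.4518,-.0617,.126])
h0=cv2.cvtColor(cv2.imread('pics/w13.png'),cv2.COLOR_BGR2HSV)
for H in(h0,h):
    m=cv2.inRange(H,(5,200,132),(18,255,255))//255; m=cv2.morphologyEx(m,cv2.MORPH_OPEN,np.ones((5,5),np.uint8)); k=comp(m,u,v)
    r=cv2.minAreaRect(np.argwhere(k)[:,::-1].astype(np.float32)); W=np.array([at_z(w,*q,.126) for q in cv2.boxPoints(r)]); print(W.mean(0),np.linalg.norm(W[1]-W[0]),np.linalg.norm(W[2]-W[1]))
s=cam('scene'); s0=cv2.imread('pics/scene0.png')[:,:,::-1]; d=np.abs(s['frame'].astype(int)-s0).max(2)
for n,(a,b) in dict(off1=(184,259),off2=(138,256),stylus=(238,195),drawerfront=(317,234)).items(): print(n,d[b-8:b+8,a-8:a+8].mean().round(1))
t=cam('top')['frame'][194:214,374:404]; t0=cv2.imread('pics/top0.png')[194:214,374:404,::-1]
print(t.mean((0,1)),t0.mean((0,1)))
hs=lambda f: cv2.inRange(cv2.cvtColor(np.ascontiguousarray(f),cv2.COLOR_RGB2HSV),(3,150,30),(14,255,180)).sum()//255
print(hs(t),hs(t0))
E
```

```text
comp [277.  213.6] [261 198  33  32 792]
[ 0.45268246 -0.06149127  0.126     ] 0.019789439296354426 0.020180848556889317
comp [278.3 212.3] [265 199  28  28 772]
[ 0.45159738 -0.06070187  0.126     ] 0.018448261999569466 0.019435634394853078
off1 0.6
off2 0.6
stylus 20.2
drawerfront 14.7
[134.455      109.145       83.81833333] [146.89666667 103.30666667  67.005     ]
2 0
```

```bash
python3 -c "
from plant import robot
print(robot.close_job())"
```

```text
the job is handed in; nothing more can be done
None
```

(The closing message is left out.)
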